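# Shut down the blow-off station and hang up its nozzles

## Robot

A 6-joint arm with a two-finger parallel gripper is mounted at the origin on a cart in front of the work surface, level with it; the furniture and walls round the work are solid. World frame = base frame: x ahead of the robot, y to its left, z up, the work surface at z = 0. Lengths are in mm, angles in rad, forces in N, time in s.
With the tool pointing down it reaches from about 275 to 750 mm from the base axis. Payload 10.2 kg.
Tool frame: the origin (TCP) lies midway between the tips of the shut fingers; the grasp point (between the pads) lies 19 mm behind it; z points along the fingers, y is the line along which they close (so a half turn about z gives the same grasp; the last joint's range is limited). The gripper opens to 85 mm and grips with 20 to 120 N. Pads are 22 mm wide; open, the fingers measure 114 mm over their backs; the gripper's body (76 mm by 85 mm) begins 54 mm behind the grasp point. The pads swing forward as they close: fully open they stand 13 mm farther back than shut.
Start: joints at [1.042, 0.313, 1.498, -0, 1.331, -0.223], TCP at [158.067, 500.645, 201.094] pointing down, gripper open.
Joint ranges: [-2.94, 2.94], [-0.97, 2.17], [0.19, 2.56], [-1.23, 4.37], [0.02, 3.11], [-2.88, 2.88]. Speed limits (rad/s): [2.39, 2.39, 3.01, 3.14, 3.14, 3.14].

## Interface

Orientations are given as a unit quaternion [w, x, y, z].
In Python, from rig import sense, capture, finish_job, find_in, place_of gives the robot as it stands. The module is installed in compiled form; this text tells all that it offers.
- The arm moves only by the shell command python3 -m jog 'ROWS' [FORCE]. ROWS is JSON, a list of rows, each an object of numbers: "tx", "ty", "tz": the shift along the tool's x, y, z in mm; "ax", "ay", "az": the turn, a rotation vector about the tool's x, y, z in rad; "jaw": the closure, from -1 (fully open) to 1 (shut), so that 0 is half open. In form: [{"tx": .., "ty": .., "tz": .., "ax": .., "ay": .., "az": .., "jaw": ..}, ...]. A call has 1 to 5 rows; each row shifts and turns the commanded pose from where the row before left it, along the tool's axes as they then stand; what a row does not reach is not made up. A row lasts 1/8 s, in which the tool goes at most 62.5 mm and 10.7 degrees, less where a joint would pass 70% of its speed; a pose out of reach is approached as far as the arm can. A call with a gripper value outside its range is refused whole. The fingers move at their own pace and stop on an object; FORCE is the grip in N (left out, the last holds). Time passes only in rows, so rows that do not move let the fingers close. It gives the time, the measured TCP pose, the force, the opening and the grip force at its end, in the units of the state.
- sense(): the state, without advancing time (a new reading comes with each control period).
- capture(name): name is "scene" or "top" or "wrist"; returns a dict with "color" (400x640x3 uint8, red, green, blue), "depth" (400x640 float32, mm along the optical axis (not along the pixel's ray), 0 where there is no reading), "fx", "fy", "cx", "cy" (pixels), "k1" (the pictures are not rectified: a ray, as slopes to the right and down, at radius r is drawn at 1 + k1 r^2 times it, then the intrinsics apply), "camera_from_world" (4x4, takes a point from world to camera coordinates); the wrist camera has in their place "mount" (4x4, takes a point from camera to tool coordinates, whose origin is the TCP and whose axes are the flange's). Camera axes: x right, y up, looking along -z (the intrinsics and any distortion apply to the point x, -y, -z); pixel columns grow to the right and rows downward; lengths in mm; the calibration is good to about 2 mm. A picture is of the moment at which its call begins: read the wrist's pose just before it.
- finish_job(): hands the job in; it is judged then, once.
Trained networks look in the newest picture that a camera, given by its name, has taken for a name from the list of things; names that differ only in an ending like _2 or _b are one class to them, and where a whole thing is asked for, a point or a joint stands for the part that bears it (a point fixed in the world has none). Each returns a list of dicts, best first, with "conf" (0 to 1); they miss things now and then, are a little off and sometimes report something else, mostly with a low value. They report only what shows in the picture. A call takes as long as a camera call. They do not tell look-alikes from the thing itself.
- find_in(query, camera): "centre" ([column, row] in pixels, amid what is visible of it).
- place_of(query, camera): "centre" ([column, row] in pixels: a listed point, or the origin of a listed thing).
The state is a dict: "time_s": time; "joints": joint angles; "dq": joint speeds; "tau": joint torques, N m; "eef_pos": TCP position; "ee_rot": TCP orientation; "force": force on the tool from outside, world axes, zero at the start; "wrist_torque": the same for the moment, N m; "grip_width": opening from 0.0 (shut) to 1.0 (fully open); "grip_force": force on a finger pad.
Only numpy, scipy, OpenCV 4.12 (cv2) and the standard library are available. Lean on these libraries where they do the work, as an engineer would, in place of code of your own. Each camera call takes 0.05 s, during which the arm holds its last target. There are 200 camera calls.

## Task

Shut the station's air fully off with the red lever first; only then uncouple every nozzle by drawing its coupler's spring sleeve fully back and letting it snap forward again. Hang each nozzle by its eye on the hook of its own colour, including the green one already lying on the bench, and leave the things standing round about alone.

Things in the scene. Friction and masses are not known exactly. Their poses are not given: they have to be found in the camera images.
- station: Grey air manifold, 250 (its y) x 50 x 70 mm high, fixed on the bench. Origin: centre of the underside; -x points out of its 3 couplers, roughly to the robot; z up. Coupler axes level along x, 50 mm up, at y = -30, +35, +100 mm (no. 1, 2, 3), mouths at x = -75 mm. On top: gauge at y = +100 (91 mm high), red lever's pivot at x = 0, y = -100 mm. Nozzles sit in any order; one coupler may be empty.
- sleeve1 (a joint): Spring sleeve of coupler 1, m: 0 forward (rest), 0.010 fully back (station +x); spring 4 N to 9 N. Brass, 26 mm diameter, 28 mm long, centre at rest at station x = -59, y = -30, z = 50 mm; pinch it from above across station y. Nozzles are locked in until their sleeve is drawn back; only the last of its travel also pushes the nozzle 15 mm out, where it stays, loose and sagging a little.
- sleeve2 (a joint): Spring sleeve of coupler 2, m: 0 forward (rest), 0.010 fully back (station +x); spring 4 N to 9 N. Brass, 26 mm diameter, 28 mm long, centre at rest at station x = -59, y = +35, z = 50 mm; pinch it from above across station y. After its release a nozzle's plug still lies 19 mm deep, loose, in the bore (13 mm wide): draw it straight out along station -x by 30 mm or more before lifting.
- sleeve3 (a joint): Spring sleeve of coupler 3, m: 0 forward (rest), 0.010 fully back (station +x); spring 4 N to 9 N. Brass, 26 mm diameter, 28 mm long, centre at rest at station x = -59, y = +100, z = 50 mm; pinch it from above across station y. A locked nozzle points along station -x, eye up, grip point at station x = -145 mm; pushed out by a full release, -160 mm.
- air_lever (a joint): Red quarter-turn air shut-off lever, rad: 0 = open (lever along the manifold, pointing to station +y), 1.57 = fully shut (pointing to station -x, towards the robot). Vertical pivot at station x = 0, y = -100 mm. It turns counter-clockwise seen from above, stays where it is left and needs about 0.12 N m.
- air_lever_end (a point): Point on the centre line of the red lever, 60 mm from its pivot (the lever ends 72 mm from the pivot, is 14 mm wide and 8 mm thick; its centre is 92 mm above the bench, 22 mm above the manifold's top). Moves with the lever; easily pushed sideways with a fingertip.
- rack: Hook rack fixed on the bench: base 90 x 280 x 8 mm, posts at y = +-130 mm, a level bar (10 mm thick) along its own y, 155 mm above the bench over x = 0. Origin on the bench; -x is the front, z up. From the bar four coloured hooks drop 30 mm, then run forward: blue y = +105, yellow +35, red -35, green -105 mm.
- hook_blue: Arm of the blue hook, a round bar of 7 mm diameter. Origin at its root, 125 mm above the bench under the rack's bar; the arm runs along its own -x for 50 mm, rising 12 degrees towards its tip (a ball of 10 mm diameter at x = -50 mm); y across, z square to the arm, upwards.
- hook_yellow: Arm of the yellow hook, a round bar of 7 mm diameter. Origin at its root, 125 mm above the bench under the rack's bar; the arm runs along its own -x for 50 mm, rising 12 degrees towards its tip (a ball of 10 mm diameter at x = -50 mm); y across, z square to the arm, upwards.
- hook_red: Arm of the red hook, a round bar of 7 mm diameter. Origin at its root, 125 mm above the bench under the rack's bar; the arm runs along its own -x for 50 mm, rising 12 degrees towards its tip (a ball of 10 mm diameter at x = -50 mm); y across, z square to the arm, upwards.
- hook_green: Arm of the green hook, a round bar of 7 mm diameter. Origin at its root, 125 mm above the bench under the rack's bar; the arm runs along its own -x for 50 mm, rising 12 degrees towards its tip (a ball of 10 mm diameter at x = -50 mm); y across, z square to the arm, upwards.
- nozzle_blue_grip (a point): Nozzle with blue grip and conical brass tip, 90 g: round body 16 mm thick, 90 mm long, steel plug at the rear. +x: along it to the plug, +z: to its hanging eye. Point: centre of the coloured grip, on the axis, where to grip it; body from x = -20 to +70 mm of it, plug (12 mm thick) to +104, tip to -48, balance point +30. Starts in a coupler, or is absent.
- nozzle_blue_eye (a point): Centre of the blue nozzle's hanging eye: a wire ring (hole 18 mm, wire 4 mm) square to the nozzle's axis, 30 mm behind the grip point (+x), 21 mm off the axis (+z). The hole looks along the nozzle's x: a hook enters it from the plug end, parallel to the nozzle.
- nozzle_yellow_grip (a point): Nozzle with yellow grip and flat brass fan tip, 90 g: round body 16 mm thick, 90 mm long, steel plug at the rear. +x: along it to the plug, +z: to its hanging eye. Point: centre of the coloured grip, on the axis, where to grip it; body from x = -20 to +70 mm of it, plug (12 mm thick) to +104, tip to -48, balance point +30. Starts in a coupler, or is absent.
- nozzle_yellow_eye (a point): Centre of the yellow nozzle's hanging eye: a wire ring (hole 18 mm, wire 4 mm) square to the nozzle's axis, 30 mm behind the grip point (+x), 21 mm off the axis (+z). The hole looks along the nozzle's x: a hook enters it from the plug end, parallel to the nozzle.
- nozzle_red_grip (a point): Nozzle with red grip and thin steel needle tip, 90 g: round body 16 mm thick, 90 mm long, steel plug at the rear. +x: along it to the plug, +z: to its hanging eye. Point: centre of the coloured grip, on the axis, where to grip it; body from x = -20 to +70 mm of it, plug (12 mm thick) to +104, tip to -48, balance point +30. Starts in a coupler, or is absent.
- nozzle_red_eye (a point): Centre of the red nozzle's hanging eye: a wire ring (hole 18 mm, wire 4 mm) square to the nozzle's axis, 30 mm behind the grip point (+x), 21 mm off the axis (+z). The hole looks along the nozzle's x: a hook enters it from the plug end, parallel to the nozzle.
- nozzle_green_grip (a point): Nozzle with green grip and short dark muffler tip, 90 g: round body 16 mm thick, 90 mm long, steel plug at the rear. +x: along it to the plug, +z: to its hanging eye. Point: centre of the coloured grip, on the axis, where to grip it; body from x = -20 to +70 mm of it, plug (12 mm thick) to +104, tip to -48, balance point +30. Starts lying, eye to its side.
- nozzle_green_eye (a point): Centre of the green nozzle's hanging eye: a wire ring (hole 18 mm, wire 4 mm) square to the nozzle's axis, 30 mm behind the grip point (+x), 21 mm off the axis (+z). The hole looks along the nozzle's x: a hook enters it from the plug end, parallel to the nozzle.
- study_model: Pale blue plaster study model, 84 x 75 x 39 mm, a bystander. Origin under its centre.
- dropper_bottle: Small glass dropper flask with yellow oil, 35 mm diameter, 89 mm high, a bystander. Origin under its centre.
- burs_case: Closed grey-green tin case, 70 x 111 x 25 mm, a bystander. Origin under its centre.
- wax_tin: Blue round tin of pink wax, 69 mm diameter, 25 mm high, a bystander. Origin under its centre.
Not all that is in view belongs to the job. Leave any purple look-alike of the part that bears nozzle_yellow_grip alone.

How it is judged (in metres and radians):
On the way, in this order (a step that is already met when the one before it is completed fails the run):
1. the air is shut off with the red lever (value of joint air_lever above 1.4 rad), for 0.2 s.
2. every nozzle is out of its coupler and the sleeves have snapped forward ((x of nozzle_blue_grip in the frame of station below -0.155 m or y of nozzle_blue_grip in the frame of station below -0.07 m or y of nozzle_blue_grip in the frame of station above 0.14 m or z of nozzle_blue_grip in the frame of station above 0.08 m) and (x of nozzle_yellow_grip in the frame of station below -0.155 m or y of nozzle_yellow_grip in the frame of station below -0.07 m or y of nozzle_yellow_grip in the frame of station above 0.14 m or z of nozzle_yellow_grip in the frame of station above 0.08 m) and (x of nozzle_red_grip in the frame of station below -0.155 m or y of nozzle_red_grip in the frame of station below -0.07 m or y of nozzle_red_grip in the frame of station above 0.14 m or z of nozzle_red_grip in the frame of station above 0.08 m) and value of joint each of sleeve1, sleeve2, sleeve3 below 0.0015 m), for 0.2 s.
At the end, for the whole second after the job is handed in: The red lever is shut (beyond 1.4 rad), all sleeves are forward (within 1.5 mm), and every nozzle present hangs with the hook of its own colour through its eye (eye centre within 9 mm sideways and 11 mm below the hook's axis, between the hook's root and tip) (value of joint air_lever above 1.4 rad and value of joint each of sleeve1, sleeve2, sleeve3 below 0.0015 m and x of nozzle_blue_eye in the frame of hook_blue between -0.055 and 0.003 m and y of nozzle_blue_eye in the frame of hook_blue between -0.009 and 0.009 m and z of nozzle_blue_eye in the frame of hook_blue between -0.011 and 0.006 m and x of nozzle_yellow_eye in the frame of hook_yellow between -0.055 and 0.003 m and y of nozzle_yellow_eye in the frame of hook_yellow between -0.009 and 0.009 m and z of nozzle_yellow_eye in the frame of hook_yellow between -0.011 and 0.006 m and x of nozzle_red_eye in the frame of hook_red between -0.055 and 0.003 m and y of nozzle_red_eye in the frame of hook_red between -0.009 and 0.009 m and z of nozzle_red_eye in the frame of hook_red between -0.011 and 0.006 m and x of nozzle_green_eye in the frame of hook_green between -0.055 and 0.003 m and y of nozzle_green_eye in the frame of hook_green between -0.009 and 0.009 m and z of nozzle_green_eye in the frame of hook_green between -0.011 and 0.006 m); the robot touches nothing.
It fails at once if a nozzle is uncoupled while the air is still on (value of joint air_lever below 1.2 rad and ((x of nozzle_blue_grip in the frame of station below -0.155 m or y of nozzle_blue_grip in the frame of station below -0.07 m or y of nozzle_blue_grip in the frame of station above 0.14 m or z of nozzle_blue_grip in the frame of station above 0.08 m) or (x of nozzle_yellow_grip in the frame of station below -0.155 m or y of nozzle_yellow_grip in the frame of station below -0.07 m or y of nozzle_yellow_grip in the frame of station above 0.14 m or z of nozzle_yellow_grip in the frame of station above 0.08 m) or (x of nozzle_red_grip in the frame of station below -0.155 m or y of nozzle_red_grip in the frame of station below -0.07 m or y of nozzle_red_grip in the frame of station above 0.14 m or z of nozzle_red_grip in the frame of station above 0.08 m))).
It fails at once if a bystander is knocked away or over (distance of any of study_model, burs_case, wax_tin, dropper_bottle from where it was at the start of the episode above 0.06 m or angle between dropper_bottle's own z axis and vertical above 0.7 rad).
Of nozzle_blue, nozzle_yellow, nozzle_red only 2 to 3 are there at a start; the rules pass over those that are not, and their reading is None.
At some moment in a run one of nozzle_green may be knocked a few centimetres aside while the robot is not near it.
Once in a run the grip may slacken for a moment while it holds something.
It also fails if it takes over 210 s, if anything falls off the work surface, if the arm or the gripper's body presses on something with over 40 N, if the wrist force passes 120 N, or if a joint passes its speed limit or range.

## Working session

There is one attempt and no reset: what is moved stays moved. The work goes in short steps, Python scripts to look and compute and a shell command to move; the robot and the scene stay as the last step left them, time stands still between calls to the robot, and variables do not carry over. Pictures are saved under pics/ and viewed, at most 14 in all, crops included, and the job is handed in when it is done.

```bash
mkdir -p pics; cat > h.py <<'E'
import numpy as np, cv2
from scipy.spatial.transform import Rotation as R
from rig import sense, capture, find_in, place_of
def Rt(s=None):
    s=s or sense(); q=s["ee_rot"]; return R.from_quat([q[1],q[2],q[3],q[0]]).as_matrix()
def cam(name):
    s=sense(); c=capture(name)
    if name=="wrist":
        T=np.eye(4); T[:3,:3]=Rt(s); T[:3,3]=s["eef_pos"]; c["wc"]=T@np.array(c["mount"])
    else: c["wc"]=np.linalg.inv(np.array(c["camera_from_world"]))
    return c
def ray(c,u,v):
    x=(u-c["cx"])/c["fx"]; y=(v-c["cy"])/c["fy"]; a,b=x,y
    for _ in range(20):
        f=1+c["k1"]*(a*a+b*b); a,b=x/f,y/f
    return np.array([a,-b,-1.])
def at_z(c,u,v,z):
    d=c["wc"][:3,:3]@ray(c,u,v); o=c["wc"][:3,3]; return o+d*(z-o[2])/d[2]
def at_d(c,u,v):
    i,j=int(round(v)),int(round(u)); p=c["depth"][max(i-1,0):i+2,max(j-1,0):j+2]; p=p[p>0]
    if not len(p): return None
    return c["wc"][:3,:3]@(ray(c,u,v)*np.median(p))+c["wc"][:3,3]
def proj(c,P):
    p=np.linalg.inv(c["wc"])@np.append(P,1); a,b=p[0]/-p[2],-p[1]/-p[2]; f=1+c["k1"]*(a*a+b*b)
    return np.array([a*f*c["fx"]+c["cx"],b*f*c["fy"]+c["cy"]])
def save(c,n): cv2.imwrite("pics/"+n+".png",c["color"][:,:,::-1])
E
python3 - <<'E'
from h import *
np.set_printoptions(precision=1,suppress=True)
for n in("top","scene"):
    c=cam(n); save(c,n+"0"); print(n,c["wc"][:3,3],c["fx"],c["k1"])
    for q in "station rack hook_blue hook_yellow hook_red hook_green air_lever_end nozzle_blue_grip nozzle_yellow_grip nozzle_red_grip nozzle_green_grip nozzle_green_eye nozzle_blue_eye nozzle_red_eye nozzle_yellow_eye study_model dropper_bottle burs_case wax_tin".split():
        for r in place_of(q,n)[:3]:
            u,v=r["centre"]; print(q,round(r["conf"],2),np.round([u,v]),at_d(c,u,v))
print(sense())
E
```

```text
top [ 336.6  -13.5 1252.2] 389.97947394638805 -0.0742068509978816
station 0.73 [395. 208.] [ 508.6 -239.8   51.6]
station 0.65 [384. 170.] [ 626.9 -206.8   70.1]
rack 0.88 [252. 167.] [658.2 216.7   7.5]
rack 0.45 [235. 164.] [634.3 244.6 128. ]
hook_blue 0.6 [210. 166.] [629.4 318.6 128.8]
hook_yellow 0.49 [237. 165.] [663.3 265.8   7.8]
hook_yellow 0.28 [449. 177.] [ 612.3 -428.2   17.4]
hook_yellow 0.17 [400. 171.] [ 615.1 -253.5   98. ]
hook_red 0.6 [257. 159.] [641.7 174.5 154.1]
hook_green 0.45 [283. 160.] [679.9 114.6   9.7]
air_lever_end 0.68 [399. 171.] [ 616.1 -251.    95.3]
nozzle_yellow_grip 0.59 [354. 213.] [ 493.7 -113.2   47.4]
nozzle_yellow_grip 0.52 [265. 215.] [496.1 168.5  15.1]
nozzle_yellow_grip 0.34 [307. 242.] [408.   34.8  12.9]
nozzle_red_grip 0.67 [389. 219.] [ 480.1 -230.6   -1.3]
nozzle_green_grip 0.65 [397. 207.] [ 519.6 -255.3    1.6]
nozzle_green_grip 0.57 [391. 218.] [ 476.3 -227.7   50.4]
nozzle_green_grip 0.55 [310. 242.] [409.9  25.8  16.9]
nozzle_green_eye 0.64 [315. 231.] [444.5  11.5   1.9]
nozzle_green_eye 0.62 [186. 252.] [380.2 419.4  20.9]
no
[... 1711 characters left out ...]
7]
nozzle_yellow_eye 0.53 [341. 224.] [ 527.4 -104.7   59.6]
nozzle_yellow_eye 0.48 [283. 196.] [495.2 159.7  22. ]
study_model 0.78 [210. 179.] [353.3 408.2  22.4]
dropper_bottle 0.65 [256. 156.] [564.6 425.7  10.8]
burs_case 0.84 [390. 312.] [ 423.9 -418.2   26.6]
wax_tin 0.7 [444. 286.] [ 606.5 -453.4   19.9]
{'time_s': 2.0, 'joints': array([ 1. ,  0.3,  1.5,  0. ,  1.3, -0.2]), 'dq': array([ 0., -0.,  0., -0.,  0., -0.]), 'tau': array([  0. , -41.2, -26. ,  -0. ,   0. ,  -0. ]), 'eef_pos': array([158.1, 500.7, 201.1]), 'ee_rot': array([-0. ,  0.2,  1. ,  0. ]), 'force': array([ 0. ,  0.4, -0.1]), 'wrist_torque': array([-0.,  0.,  0.]), 'grip_force': 0.0, 'grip_width': 0.9989631773788087}
```

View pics/top0.png

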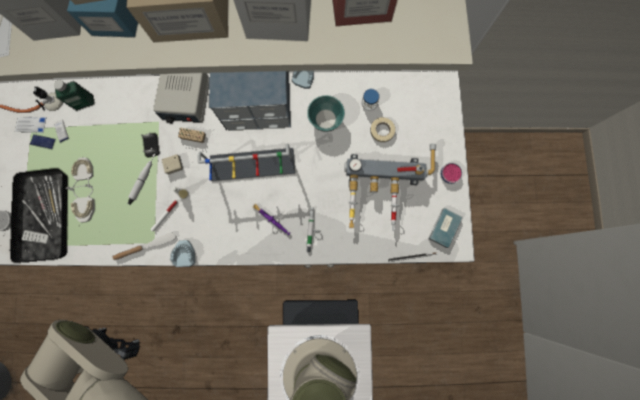

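View pics/scene0.png

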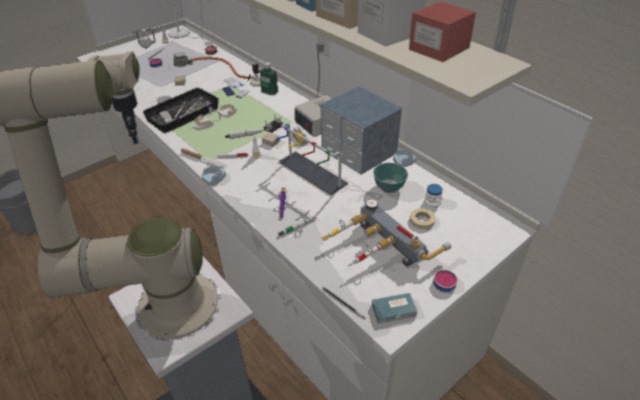

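```bash
cat >> h.py <<'E'
def yaw(s=None):
    y=Rt(s)[:,1]; return np.arctan2(-y[0],y[1])  # 0: tool y along world +y, tool z down
def rows(P,yw=None,Rg=None):
    "rotation vec (tool axes) first, then shift in tool axes after it"
    s=sense(); A=Rt(s)
    if Rg is None:
        yw=yaw(s) if yw is None else yw
        y=np.array([-np.sin(yw),np.cos(yw),0]); z=np.array([0,0,-1.]); Rg=np.stack([np.cross(y,z),y,z],1)
    rv=R.from_matrix(A.T@Rg).as_rotvec(); print("rot",np.round(rv,3),"shift after",np.round(Rg.T@(np.array(P)-s["eef_pos"]),1),"shift before",np.round(A.T@(np.array(P)-s["eef_pos"]),1))
E
python3 - <<'E'
from h import *
np.set_printoptions(precision=3,suppress=True)
print(Rt(),yaw()); rows([450,300,330],0); c=cam("wrist"); print(np.array(c["mount"]))
c=cam("top")
# station box top & gauge cloud
E
python3 -c "
import cv2;a=cv2.imread('pics/top0.png')[130:260,200:470];cv2.imwrite('pics/top0z.png',cv2.resize(a,None,fx=2.9,fy=2.9,interpolation=cv2.INTER_CUBIC))"
```

```text
[[-0.954  0.301 -0.   ]
 [ 0.301  0.954  0.   ]
 [ 0.     0.    -1.   ]] -0.3058209525378165
rot [ 0.    -0.    -0.306] shift after [-291.9 -200.7 -128.9] shift before [-338.8 -103.4 -128.9]
[[   0.       0.954    0.299   76.865]
 [   1.      -0.       0.       0.166]
 [   0.       0.299   -0.954 -172.805]
 [   0.       0.       0.       1.   ]]
```

View pics/top0z.png

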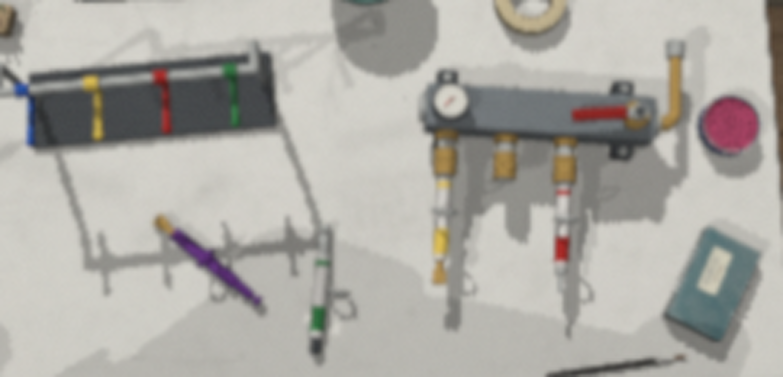

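```bash
python3 -m jog '[{"tz":-60,"az":-0.153},{"tz":-60,"az":-0.153},{"tx":-60},{"tx":-60},{"tx":-60,"ty":-20}]'; python3 -m jog '[{"tx":-50,"ty":-40},{"tx":-50,"ty":-40},{"ty":-60},{"ty":-60},{"ty":-60}]'; python3 -m jog '[{},{}]'
python3 - <<'E'
from h import *
np.set_printoptions(precision=1,suppress=True)
c=cam("wrist"); save(c,"w_rack"); print(c["fx"],c["k1"],sense()["eef_pos"],yaw())
for q in "rack hook_blue hook_yellow hook_red hook_green nozzle_green_grip nozzle_green_eye".split():
    for r in place_of(q,"wrist")[:3]:
        u,v=r["centre"]; print(q,round(r["conf"],2),np.round([u,v]),at_d(c,u,v),at_z(c,u,v,{"rack":0,"n":13}.get(q if q=="rack" else q[0],125)))
E
```

```text
311.74318616067575 -0.02197832677010635 [158.1 500.7 201.1] -0.30575938931001523schema error: expected keys tx, ty, tz, ax, ay, az, jaw
schema error: expected keys tx, ty, tz, ax, ay, az, jaw
schema error: expected keys tx, ty, tz, ax, ay, az, jaw
```

View pics/w_rack.png

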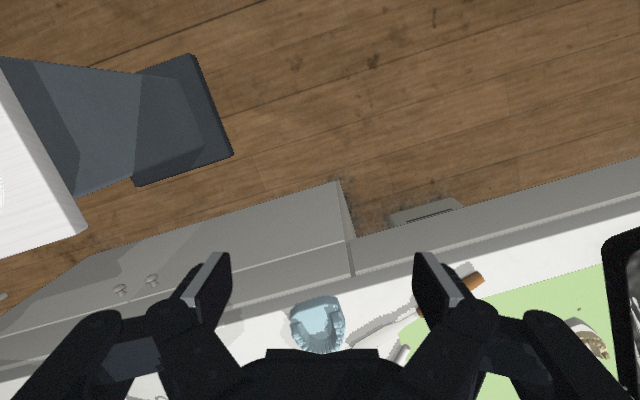

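```bash
python3 -m jog '[{"tx":0,"ty":0,"tz":-60,"ax":0,"ay":0,"az":-0.153,"jaw":-1},{"tx":0,"ty":0,"tz":-60,"ax":0,"ay":0,"az":-0.153,"jaw":-1},{"tx":-60,"ty":0,"tz":0,"ax":0,"ay":0,"az":0,"jaw":-1},{"tx":-60,"ty":0,"tz":0,"ax":0,"ay":0,"az":0,"jaw":-1},{"tx":-60,"ty":0,"tz":0,"ax":0,"ay":0,"az":0,"jaw":-1}]'; python3 -m jog '[{"tx":-50,"ty":-35,"tz":0,"ax":0,"ay":0,"az":0,"jaw":-1},{"tx":-50,"ty":-35,"tz":0,"ax":0,"ay":0,"az":0,"jaw":-1},{"tx":-50,"ty":-35,"tz":0,"ax":0,"ay":0,"az":0,"jaw":-1},{"tx":-20,"ty":-55,"tz":0,"ax":0,"ay":0,"az":0,"jaw":-1},{"tx":0,"ty":-60,"tz":0,"ax":0,"ay":0,"az":0,"jaw":-1}]';  python3 -m jog '[{"tx":0,"ty":-60,"tz":0,"ax":0,"ay":0,"az":0,"jaw":-1},{"tx":0,"ty":0,"tz":0,"ax":0,"ay":0,"az":0,"jaw":-1},{"tx":0,"ty":0,"tz":0,"ax":0,"ay":0,"az":0,"jaw":-1}]'
cat > look.py <<'E'
from h import *; import sys
np.set_printoptions(precision=1,suppress=True)
def look(name,qs,z0=None,camn="wrist"):
    c=cam(camn); save(c,name); s=sense(); print(s["eef_pos"],round(yaw(s),3),s["time_s"])
    for q in qs.split():
        for r in place_of(q,camn)[:3]:
            u,v=r["centre"]; z={"rack":0,"station":0,"air_lever_end":92,"hook":125,"nozzle":50}.get(q,None)
            if z is None: z={"h":125,"n":50}.get(q[0],0)
            if z0 is not None and q[0]=="n": z=z0
            print(q,round(r["conf"],2),np.round([u,v]),at_d(c,u,v),at_z(c,u,v,z))
    return c
E
python3 - <<'E'
from look import *
look("w_rack1","rack hook_blue hook_yellow hook_red hook_green nozzle_green_grip nozzle_green_eye",13)
E
```

```text
time_s: 3.12
eef_pos: [339.8, 500.5, 321.3]
ee_rot: [0.0, -0.0, 1.0, 0.0]
force: [0.3, 1.1, -0.2]
grip_width: 1.001
grip_force: 0.0
time_s: 3.75
eef_pos: [509.2, 278.7, 319.9]
ee_rot: [-0.001, 0.0, 1.0, -0.0]
force: [1.0, -0.2, 1.0]
grip_width: 1.003
grip_force: 0.0
time_s: 4.12
eef_pos: [508.2, 221.1, 321.2]
ee_rot: [0.0, -0.0, 1.0, 0.0]
force: [-0.1, 0.4, 1.0]
grip_width: 0.998
grip_force: 0.0
[508.1 221.6 321.1] 0.001 4.175
rack 0.7 [317. 228.] [639.8 213.7   8. ] [643.2 213.6   0. ]
rack 0.61 [191.  91.] [419.6  30.7  16. ] [419.2  24.3   0. ]
hook_blue 0.44 [396. 266.] [636.2 316.7 139.2] [644.4 320.5 125. ]
hook_yellow 0.57 [340. 268.] [642.6 245.8 132. ] [646.7 246.3 125. ]
hook_red 0.73 [394. 264.] [637.3 316.1 132.2] [641.4 318.  125. ]
hook_red 0.47 [291. 270.] [647.3 180.3 129.6] [650.1 179.7 125. ]
hook_red 0.46 [236. 275.] [652.6 109.1 134.2] [658.2 106.2 125. ]
hook_green 0.74 [235. 276.] [652.9 107.3 134.9] [659.  104.2 125. ]
nozzle_green_grip 0.68 [189.  90.] [418.4  27.9  16.1] [418.3  26.6  13. ]
nozzle_green_grip 0.55 [ 94. 147.] [ 495.5 -104.    53.7] [ 501.4 -134.1   13. ]
nozzle_green_eye 0.96 [178. 108.] [443.   12.4  24.4] [443.2   7.3  13. ]
nozzle_green_eye 0.61 [338. 269.] [722.3 251.3   0. ] [714.6 250.5  13. ]
```

View pics/w_rack1.png

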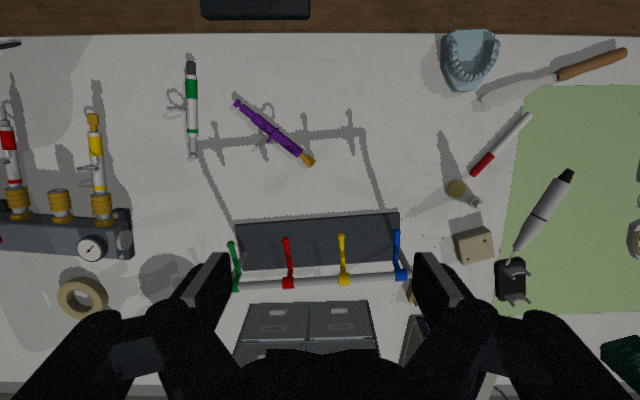

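```bash
python3 - <<'E'
from look import *
c=cam("wrist"); hsv=cv2.cvtColor(c["color"],cv2.COLOR_RGB2HSV); d=c["depth"]
T=[];
for n,(u0,u1),(h0,h1) in [("green",(225,245),(50,90)),("red",(276,300),(170,190)),("yellow",(330,352),(18,35)),("blue",(385,410),(105,130))]:
    m=((hsv[...,0]>=h0)&(hsv[...,0]<=h1)|((n=="red")&(hsv[...,0]<8)))&(hsv[...,1]>120)&(hsv[...,2]>50)
    v,u=np.where(m); k=(u>=u0)&(u<=u1)&(v>225)&(v<285); u,v=u[k],v[k]
    top=v<=v.min()+5; tu,tv=u[top].mean(),v.min()+3.5
    p=at_z(c,tu,tv,135.4); pd=[at_d(c,a,b) for a,b in zip(u[top],v[top])]; pd=np.median([q for q in pd if q is not None],0)
    mid=(v>v.min()+12)&(v<v.min()+18); pm=at_z(c,u[mid].mean(),v[mid].mean(),129)
    print(n,tu,tv,p,pd,pm); T.append(p[:2])
T=np.array(T); ys=np.array([-105,-35,35,105.])
A=np.polyfit(ys,T,1); print(A[0],np.hypot(*A[0]),np.arctan2(-A[0][0],A[0][1]),A[1], T-(np.outer(ys,A[0])+A[1]))
v,u=np.where(d>0)
P=[at_d(c,a,b) for a in range(236,420,4) for b in range(260,300)]; 
P=np.array([p for p in P if p is not None and 150<p[2]<168]); print(len(P)); q=np.polyfit(P[:,1],P[:,0],1); print("bar x=",q,P[:,2].mean(), P[:,1].min(),P[:,1].max())
E
```

```text
green 230.03333333333333 244.5 [607.5 105.2 135.4] [605.5 106.4 138.7] [627.1 106.1 129. ]
red 284.7560975609756 240.5 [601.7 175.  135.4] [599.7 175.5 138.1] [621.  176.2 129. ]
yellow 340.4418604651163 236.5 [596.1 245.1 135.4] [593.8 244.4 138.4] [615.2 246.4 129. ]
blue 396.175 232.5 [590.6 314.8 135.4] [588.2 313.6 138.6] [609.7 317.3 129. ]
[-0.1  1. ] 1.0013430838056352 0.08050118493539213 [599. 210.] [[ 0.1  0. ]
 [-0.1 -0.1]
 [-0.1  0.1]
 [ 0.1 -0.1]]
411
bar x= [ -0.1 663. ] 158.71178593898537 113.96376021111112 333.0579343417656
```

```bash
python3 -m jog '[{"tx":0,"ty":-60,"tz":0,"ax":0,"ay":0,"az":0,"jaw":-1},{"tx":0,"ty":-60,"tz":0,"ax":0,"ay":0,"az":0,"jaw":-1},{"tx":0,"ty":-60,"tz":0,"ax":0,"ay":0,"az":0,"jaw":-1},{"tx":0,"ty":-60,"tz":0,"ax":0,"ay":0,"az":0,"jaw":-1},{"tx":0,"ty":-60,"tz":0,"ax":0,"ay":0,"az":0,"jaw":-1}]';  python3 -m jog '[{"tx":0,"ty":-60,"tz":0,"ax":0,"ay":0,"az":0,"jaw":-1},{"tx":0,"ty":-60,"tz":0,"ax":0,"ay":0,"az":0,"jaw":-1},{"tx":0,"ty":0,"tz":0,"ax":0,"ay":0,"az":0,"jaw":-1},{"tx":0,"ty":0,"tz":0,"ax":0,"ay":0,"az":0,"jaw":-1}]' | grep eef
python3 - <<'E'
from look import *
look("w_st","station air_lever_end sleeve1 sleeve2 sleeve3 nozzle_yellow_grip nozzle_red_grip nozzle_yellow_eye nozzle_red_eye nozzle_blue_grip")
E
```

```text
time_s: 5.2
eef_pos: [507.9, -81.1, 321.3]
ee_rot: [0.0, -0.0, 1.0, -0.0]
force: [0.9, 0.0, -0.3]
grip_width: 1.0
grip_force: 0.0
eef_pos: [508.3, -198.8, 321.1]
[ 508.4 -198.3  321.3] 0.001 5.75
station 0.82 [309. 222.] [ 607.1 -217.3   61.3] [ 632.  -219.9    0. ]
station 0.25 [384. 170.] [ 523.5 -113.6   80.4] [541.4 -97.1   0. ]
air_lever_end 0.7 [279. 239.] [ 619.  -258.6   95.9] [ 620.9 -259.2   92. ]Traceback (most recent call last):
  File "<stdin>", line 2, in <module>
  File "look.py", line 6, in look
    for r in place_of(q,camn)[:3]:
             ~~~~~~~~^^^^^^^^
ValueError: it knows: air_lever_end, burs_case, dropper_bottle, hook_blue, hook_green, hook_red, hook_yellow, nozzle_blue_eye, nozzle_blue_grip, nozzle_green_eye, nozzle_green_grip, nozzle_red_eye, nozzle_red_gri
```

View pics/w_st.png

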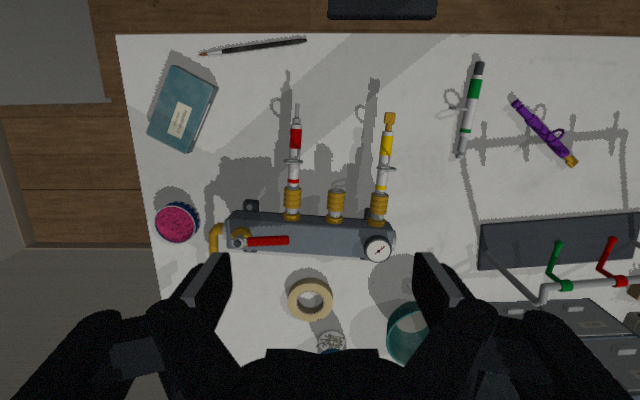

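```bash
python3 - <<'E'
from look import *
c=cam("wrist"); d=c["depth"]
def cloud(u0,u1,v0,v1):
    P=[]
    for v in range(v0,v1):
        for u in range(u0,u1):
            z=d[v,u]
            if z>0: P.append(np.r_[c["wc"][:3,:3]@(ray(c,u,v)*z)+c["wc"][:3,3],u,v])
    return np.array(P)
P=cloud(200,420,110,275)
m=P[(abs(P[:,2]-70)<4)&(P[:,4]>200)]; print("top z",np.median(m[:,2]))
r=cv2.minAreaRect(m[:,:2].astype(np.float32)); print("rect",r, cv2.boxPoints(r))
q=m[(P[(abs(P[:,2]-70)<4)&(P[:,4]>200)][:,4]>0)]
# front edge points: min row per column
hsv=cv2.cvtColor(c["color"],cv2.COLOR_RGB2HSV)
for n,u0,u1 in(("1",278,308),("2",322,350),("3",364,394)):
    B=P[(P[:,3]>=u0)&(P[:,3]<=u1)&(P[:,4]>185)&(P[:,4]<225)]; h=hsv[B[:,4].astype(int),B[:,3].astype(int)]
    B=B[(h[:,0]>12)&(h[:,0]<30)&(h[:,1]>110)&(B[:,2]>52)&(B[:,2]<68)]
    t=B[B[:,2]>np.percentile(B[:,2],60)]; print("slv",n,len(B),B[:,:2].min(0),B[:,:2].max(0),"ridge",t[:,:3].mean(0))
for n,u0,u1 in(("red",280,306),("yel",372,398)):
    B=P[(P[:,3]>=u0)&(P[:,3]<=u1)&(P[:,4]>115)&(P[:,4]<185)&(P[:,2]>45)&(P[:,2]<62)]
    f=np.polyfit(B[:,0],B[:,1],1); print(n,f,B[:,2].max(), [np.polyval(f,x) for x in (480,540)])
    g=P[(P[:,3]>=u0)&(P[:,3]<=u1)&(P[:,4]>115)&(P[:,4]<190)&(P[:,2]>68)]; print("eye",len(g),g[:,:3].mean(0) if len(g) else 0)
red=P[(P[:,2]>88)&(P[:,2]<102)&(P[:,4]>225)]; h=hsv[red[:,4].astype(int),red[:,3].astype(int)]
L=red[((h[:,0]<8)|(h[:,0]>172))&(h[:,1]>130)]; r=cv2.minAreaRect(L[:,:2].astype(np.float32)); print("lever",r,L[:,2].mean(),cv2.boxPoints(r))
G=red[(red[:,3]>355)]; print("gauge",G[:,:3].mean(0),len(G))
for q in "nozzle_yellow_grip nozzle_red_grip nozzle_yellow_eye nozzle_red_eye".split():
    for r in place_of(q,"wrist")[:2]:
        u,v=r["centre"]; print(q,round(r["conf"],2),np.round([u,v]),at_d(c,u,v),at_z(c,u,v,71 if q.endswith("eye") else 50))
E
```

```text
top z 69.86748114056545
rect ((631.3424682617188, -218.584716796875), (260.17071533203125, 50.48431396484375), 85.61463165283203) [[ 596.2 -346.4]
 [ 646.6 -350.2]
 [ 666.5  -90.8]
 [ 616.1  -87. ]]
slv 1 415 [ 556.1 -257.4] [ 604.7 -229.7] ridge [ 578.4 -243.4   62.5]
slv 2 416 [ 560.9 -192.7] [ 609.8 -164.7] ridge [ 584.3 -179.2   62.5]
slv 3 424 [ 552.3 -128.6] [ 612.6 -101. ] ridge [ 585.4 -114.1   62.3]
red [  -0.1 -200.8] 61.60956275722714 [np.float64(-235.91990830611036), np.float64(-240.31000651451473)]
eye 57 [ 512.9 -237.9   78.6]
yel [ -0.1 -66.4] 61.64397894368386 [np.float64(-106.66068381680603), np.float64(-111.6944518184163)]
eye 60 [ 522.7 -110.6   78.3]
lever ((624.6666870117188, -210.318603515625), (187.6361846923828, 16.969453811645508), 87.20745849609375) 95.41344209540179 [[ 611.6 -303.6]
 [ 628.6 -304.4]
 [ 637.7 -117. ]
 [ 620.8 -116.2]]
gauge [ 638.4 -118.2   90.4] 530
nozzle_yellow_grip 0.95 [555. 146.] [499.3 163.9  15.8] [494.4 138.   50. ]
nozzle_yellow_grip 0.8 [382. 147.] [ 496.3 -112.1   52.1] [ 496.6 -111.7   50. ]
nozzle_yellow_eye 0.76 [551. 136.] [483.7 153.9  15.8] [477.7 113.4  71. ]
nozzle_yellow_eye 0.71 [385. 169.] [ 521.8 -111.7   80.8] [ 523.9 -109.7   71. ]
nozzle_red_eye 0.62 [294. 162.] [ 512.4 -234.7   80.8] [ 514.3 -235.5   71. ]
```

```bash
python3 -m jog '[{"tx":0,"ty":0,"tz":0,"ax":0,"ay":0,"az":0.078,"jaw":1},{"tx":-55,"ty":-18,"tz":0,"ax":0,"ay":0,"az":0,"jaw":1},{"tx":-55,"ty":-18,"tz":0,"ax":0,"ay":0,"az":0,"jaw":1},{"tx":-54,"ty":-18,"tz":0,"ax":0,"ay":0,"az":0,"jaw":1},{"tx":0,"ty":0,"tz":60,"ax":0,"ay":0,"az":0,"jaw":1}]' 40;  python3 -m jog '[{"tx":0,"ty":0,"tz":60,"ax":0,"ay":0,"az":0,"jaw":1},{"tx":0,"ty":0,"tz":20,"ax":0,"ay":0,"az":0,"jaw":1},{"tx":0,"ty":0,"tz":0,"ax":0,"ay":0,"az":0,"jaw":1},{"tx":0,"ty":0,"tz":0,"ax":0,"ay":0,"az":0,"jaw":1}]'
cat >> h.py <<'E'
SO=np.array([631.5,-217.9,0]);SY=-0.078
def st(P): return R.from_euler("z",-SY).as_matrix()@(np.array(P)-SO)
def wd(P): return R.from_euler("z",SY).as_matrix()@np.array(P)+SO
E
python3 -c "
from h import *
s=sense();print(st(s['eef_pos']),yaw(s))"
```

```text
time_s: 6.72
eef_pos: [661.9, -265.3, 269.2]
ee_rot: [0.011, 0.039, 0.999, -0.006]
force: [1.8, -0.6, -1.5]
grip_width: -0.001
grip_force: 0.0
time_s: 7.22
eef_pos: [654.5, -260.9, 184.8]
ee_rot: [0.001, 0.039, 0.999, -0.001]
force: [0.0, 0.4, 0.1]
grip_width: 0.001
grip_force: 0.0
[ 26.26581732 -41.08543416 184.79905517] -0.07764377373978636
```

```bash
python3 -m jog '[{"tx":0,"ty":0,"tz":25,"ax":0,"ay":0,"az":0,"jaw":1},{"tx":-6,"ty":-2,"tz":25,"ax":0,"ay":0,"az":0,"jaw":1},{"tx":-6,"ty":-2,"tz":10,"ax":0,"ay":0,"az":0,"jaw":1},{"tx":0,"ty":0,"tz":0,"ax":0,"ay":0,"az":0,"jaw":1}]'
python3 -c "
from h import *
s=sense();print(st(s['eef_pos']),yaw(s))"
```

```text
time_s: 7.72
eef_pos: [666.0, -265.8, 123.4]
ee_rot: [0.0, 0.039, 0.999, -0.0]
force: [-0.2, 0.1, -0.2]
grip_width: 0.0
grip_force: 0.0
[ 38.13869545 -45.1147078  123.42129044] -0.0778017622290138
```

Down, then sweep the lever.

```bash
python3 -m jog '[{"tx":0,"ty":0,"tz":20,"ax":0,"ay":0,"az":0,"jaw":1},{"tx":0,"ty":0,"tz":21,"ax":0,"ay":0,"az":0,"jaw":1},{"tx":0,"ty":0,"tz":0,"ax":0,"ay":0,"az":0,"jaw":1},{"tx":10,"ty":-2,"tz":0,"ax":0,"ay":0,"az":0,"jaw":1},{"tx":10,"ty":-2,"tz":0,"ax":0,"ay":0,"az":0,"jaw":1}]'; python3 -m jog '[{"tx":13,"ty":0,"tz":0,"ax":0,"ay":0,"az":0,"jaw":1},{"tx":13,"ty":0,"tz":0,"ax":0,"ay":0,"az":0,"jaw":1},{"tx":13,"ty":-1,"tz":0,"ax":0,"ay":0,"az":0,"jaw":1},{"tx":12,"ty":-5,"tz":0,"ax":0,"ay":0,"az":0,"jaw":1},{"tx":10,"ty":-7,"tz":0,"ax":0,"ay":0,"az":0,"jaw":1}]';python3 -m jog '[{"tx":7,"ty":-8,"tz":0,"ax":0,"ay":0,"az":0,"jaw":1},{"tx":3,"ty":-8,"tz":0,"ax":0,"ay":0,"az":0,"jaw":1},{"tx":0,"ty":-4,"tz":0,"ax":0,"ay":0,"az":0,"jaw":1},{"tx":0,"ty":0,"tz":0,"ax":0,"ay":0,"az":0,"jaw":1}]'
python3 -c "
from h import *
s=sense();print(st(s['eef_pos']),yaw(s))"
```

```text
time_s: 8.35
eef_pos: [645.8, -268.5, 84.3]
ee_rot: [0.001, 0.039, 0.999, -0.001]
force: [0.1, 0.4, 0.5]
grip_width: -0.001
grip_force: 0.0
time_s: 8.98
eef_pos: [583.3, -276.9, 83.0]
ee_rot: [0.001, 0.039, 0.999, -0.0]
force: [-0.4, -0.4, -0.4]
grip_width: 0.001
grip_force: 0.0
time_s: 9.48
eef_pos: [572.1, -295.7, 81.8]
ee_rot: [0.0, 0.039, 0.999, 0.0]
force: [0.2, 0.9, -0.4]
grip_width: -0.005
grip_force: 0.0
[-53.19122297 -82.19383142  81.75039081] -0.07808642005911992
```

```bash
python3 -m jog '[{"tx":0,"ty":3,"tz":-50,"ax":0,"ay":0,"az":0,"jaw":1},{"tx":0,"ty":0,"tz":-50,"ax":0,"ay":0,"az":0,"jaw":1},{"tx":40,"ty":40,"tz":-40,"ax":0,"ay":0,"az":0,"jaw":0},{"tx":40,"ty":40,"tz":0,"ax":0,"ay":0,"az":0,"jaw":0},{"tx":0,"ty":0,"tz":0,"ax":0,"ay":0,"az":0,"jaw":0}]'; python3 - <<'E'
from look import *
c=look("w_lev","air_lever_end station")
for r in place_of("air_lever_end","wrist")[:2]: print(st(at_z(c,*r["centre"],92)))
d=c["depth"]; hsv=cv2.cvtColor(c["color"],cv2.COLOR_RGB2HSV)
v,u=np.where(((hsv[...,0]<8)|(hsv[...,0]>172))&(hsv[...,1]>130)&(d>0))
P=np.array([st(at_d(c,a,b)) for a,b in zip(u,v)]); P=P[(P[:,2]>86)&(P[:,2]<104)&(P[:,1]<-50)]
r=cv2.minAreaRect(P[:,:2].astype(np.float32)); print(len(P),r,cv2.boxPoints(r))
E
```

```text
time_s: 10.1
eef_pos: [500.5, -207.7, 218.3]
ee_rot: [-0.001, 0.038, 0.999, 0.0]
force: [0.8, 0.1, 0.4]
grip_width: 0.499
grip_force: 0.0
[ 501.9 -209.5  218.5] -0.076 10.15
air_lever_end 0.54 [284. 288.] [ 617.5 -257.7   95.9] [ 620.1 -258.4   92. ]
station 0.83 [321. 255.] [ 606.7 -216.4   46.4] [ 631.3 -218.4    0. ]
[ -8.3 -41.3  92. ]
0 ((0.0, 0.0), (0.0, 0.0), 0.0) [[0. 0.]
 [0. 0.]
 [0. 0.]
 [0. 0.]]
```

View pics/w_lev.png

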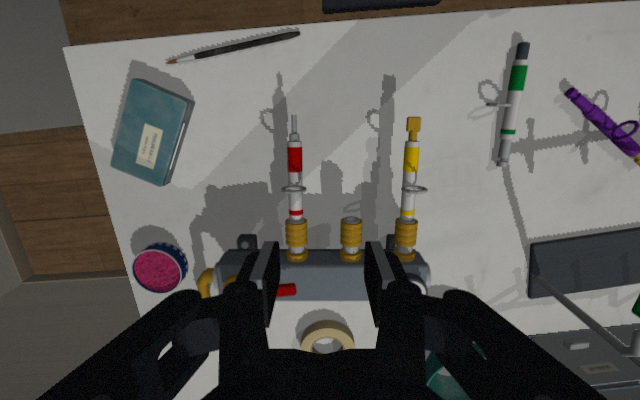

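```bash
python3 -m jog '[{"tx":0,"ty":0,"tz":-50,"ax":0,"ay":0,"az":0,"jaw":-1},{"tx":0,"ty":0,"tz":-50,"ax":0,"ay":0,"az":0,"jaw":-1},{"tx":0,"ty":0,"tz":0,"ax":0,"ay":0,"az":0,"jaw":-1},{"tx":0,"ty":0,"tz":0,"ax":0,"ay":0,"az":0,"jaw":-1}]'|head -2; python3 - <<'E'
from look import *
c=look("w_lev2","air_lever_end station")
d=c["depth"]; hsv=cv2.cvtColor(c["color"],cv2.COLOR_RGB2HSV)
v,u=np.where(((hsv[...,0]<8)|(hsv[...,0]>172))&(hsv[...,1]>130)&(d>0))
P=np.array([st(at_d(c,a,b)) for a,b in zip(u,v)]); P=P[(P[:,2]>80)&(P[:,2]<110)&(P[:,1]<0)]
r=cv2.minAreaRect(P[:,:2].astype(np.float32)); print(len(P),r,cv2.boxPoints(r),P[:,2].min(),P[:,2].max())
a=c["color"][180:320,150:450,::-1]; cv2.imwrite("pics/w_lev2z.png",cv2.resize(a,None,fx=2.5,fy=2.5))
E
```

```text
time_s: 10.8
eef_pos: [502.5, -211.1, 316.8]
[ 502.3 -210.9  316.5] -0.078 10.85
air_lever_end 0.56 [292. 244.] [ 615.9 -261.9   93.6] [ 616.6 -262.1   92. ]
station 0.68 [322. 227.] [ 606.8 -217.6   59.9] [ 632.1 -219.4   -0. ]
385 ((-5.356139183044434, -57.16032791137695), (12.927594184875488, 58.41718292236328), 6.9430832862854) [[-15.3 -28.9]
 [ -8.2 -86.9]
 [  4.6 -85.4]
 [ -2.5 -27.4]] 88.65862145172571 96.74427068500796
```

View pics/w_lev2z.png

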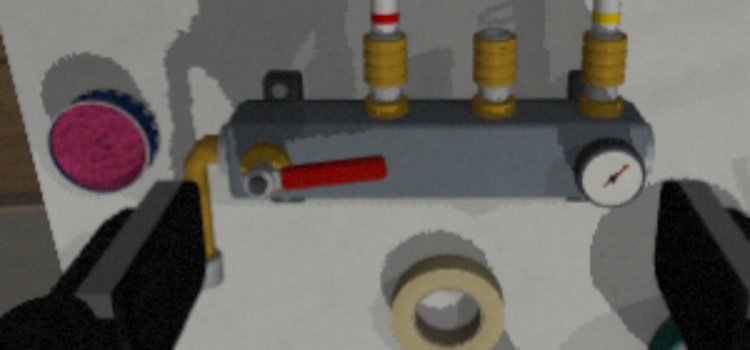

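```bash
python3 -m jog '[{"tx":0,"ty":0,"tz":50,"ax":0,"ay":0,"az":0,"jaw":1},{"tx":-42,"ty":-11,"tz":40,"ax":0,"ay":0,"az":0,"jaw":1},{"tx":-42,"ty":-11,"tz":40,"ax":0,"ay":0,"az":0,"jaw":1},{"tx":-42,"ty":-10,"tz":30,"ax":0,"ay":0,"az":0,"jaw":1},{"tx":-42,"ty":-10,"tz":30,"ax":0,"ay":0,"az":0,"jaw":1}]'|head -2; python3 -m jog '[{"tx":0,"ty":0,"tz":0,"ax":0,"ay":0,"az":0,"jaw":1}]'>/dev/null
python3 -c "
from h import *
s=sense();print(st(s['eef_pos']),yaw(s),s['grip_width'])"
```

```text
time_s: 11.58
eef_pos: [667.4, -265.8, 125.8]
[ 38.12938519 -44.28159913 120.75718505] -0.07753820052417286 -0.0036667857306439933
```

```bash
python3 -m jog '[{"tx":0,"ty":0,"tz":22,"ax":0,"ay":0,"az":0,"jaw":1},{"tx":0,"ty":-4,"tz":22,"ax":0,"ay":0,"az":0,"jaw":1},{"tx":0,"ty":0,"tz":0,"ax":0,"ay":0,"az":0,"jaw":1},{"tx":0,"ty":0,"tz":0,"ax":0,"ay":0,"az":0,"jaw":1}]'; python3 -m jog '[{"tx":8,"ty":0,"tz":0,"ax":0,"ay":0,"az":0,"jaw":1},{"tx":8,"ty":0,"tz":0,"ax":0,"ay":0,"az":0,"jaw":1},{"tx":8,"ty":0,"tz":0,"ax":0,"ay":0,"az":0,"jaw":1}]';python3 -m jog '[{"tx":8,"ty":0,"tz":0,"ax":0,"ay":0,"az":0,"jaw":1},{"tx":8,"ty":0,"tz":0,"ax":0,"ay":0,"az":0,"jaw":1}]'
python3 -c "
from h import *
s=sense();print(st(s['eef_pos']),yaw(s))"
```

```text
time_s: 12.2
eef_pos: [666.4, -269.7, 85.9]
ee_rot: [0.001, 0.039, 0.999, -0.001]
force: [-0.3, -0.4, 0.4]
grip_width: 0.001
grip_force: 0.0
time_s: 12.58
eef_pos: [641.6, -267.7, 84.4]
ee_rot: [0.0, 0.039, 0.999, -0.0]
force: [-0.3, 0.6, -0.4]
grip_width: -0.001
grip_force: 0.0
time_s: 12.82
eef_pos: [625.7, -266.4, 84.1]
ee_rot: [0.0, 0.039, 0.999, -0.0]
force: [0.3, 0.0, 0.6]
grip_width: -0.002
grip_force: 0.0
[ -1.98584694 -48.82960109  84.05549655] -0.07784994355262416
```

```bash
python3 - <<'E'
from look import *
c=cam("scene"); a=c["color"][190:290,340:460,::-1]; b=cam("wrist")["color"][150:300,150:450,::-1]
cv2.imwrite("pics/sc1.png",np.hstack([cv2.resize(a,(480,400),interpolation=3),cv2.resize(b,(320,400))]))
P=wd([0,-100,92]);print(proj(c,P)-[340,190], proj(c,wd([-15,-29,92]))-[340,190])
E
```

```text
[75.2 49.6] [54.9 38. ]
```

View pics/sc1.png

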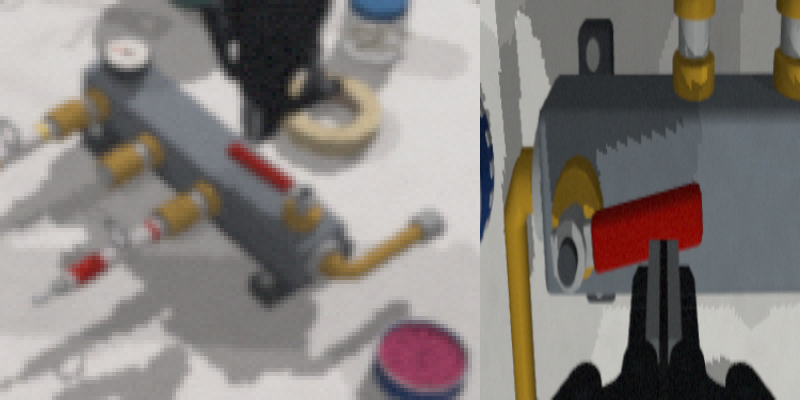

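```bash
python3 -m jog '[{"tx":-4,"ty":0,"tz":0,"ax":0,"ay":0,"az":0,"jaw":1},{"tx":0,"ty":0,"tz":5,"ax":0,"ay":0,"az":0,"jaw":1},{"tx":0,"ty":0,"tz":5,"ax":0,"ay":0,"az":0,"jaw":1},{"tx":0,"ty":0,"tz":0,"ax":0,"ay":0,"az":0,"jaw":1}]'
python3 - <<'E'
from look import *
s=sense();print(st(s['eef_pos']),yaw(s))
c=cam("wrist");hsv=cv2.cvtColor(c["color"],cv2.COLOR_RGB2HSV)
def lev(c):
    d=c["depth"]; v,u=np.where(((hsv[...,0]<8)|(hsv[...,0]>172))&(hsv[...,1]>130)&(d>0))
    P=np.array([st(at_d(c,a,b)) for a,b in zip(u,v)]); P=P[(P[:,2]>80)&(P[:,2]<110)&(P[:,1]<0)]
    r=cv2.minAreaRect(P[:,:2].astype(np.float32)); print(len(P),r,cv2.boxPoints(r),P[:,2].min(),P[:,2].max())
lev(c)
E
```

```text
time_s: 13.42
eef_pos: [630.0, -266.6, 73.1]
ee_rot: [-0.001, 0.039, 0.999, 0.0]
force: [-0.6, -0.1, -0.2]
grip_width: 0.006
grip_force: 0.0
[  2.3 -48.6  73.1] -0.07774609580469988
2591 ((-4.985316276550293, -57.51556396484375), (13.530519485473633, 59.01412582397461), 7.322847843170166) [[-15.5 -29.1]
 [ -7.9 -87.6]
 [  5.5 -85.9]
 [ -2.  -27.4]] 90.48599059989874 97.00491548356382
```

```bash
python3 - <<'E'
from look import *
s=sense(); c=cam("wrist"); save(c,"w_fin"); p=proj(c,s["eef_pos"]); print("tcp px",p, st(s["eef_pos"]))
a=c["color"][150:350,220:420,::-1].copy(); a=cv2.resize(a,(600,600)); cv2.circle(a,(int((p[0]-220)*3),int((p[1]-150)*3)),6,(255,0,255),2); cv2.imwrite("pics/fin.png",a)
for v in range(int(p[1])-35,int(p[1])+40,5):
    q=at_d(c,p[0]+6,v); print(v, None if q is None else st(q))
E
```

```text
tcp px [321.3 232.4] [  2.5 -48.7  73.6]
197 [-18.6 -45.2  69.5]
202 [-15.7 -45.2  70.3]
207 [-12.6 -45.2  70.5]
212 [ -9.3 -45.1  70.1]
217 [ -6.  -45.1  69.8]
222 [-12.7 -45.6  94.4]
227 [-10.6 -45.6  96.2]
232 [ -7.9 -45.6  96.5]
237 [ -4.7 -45.5  95.7]
242 [ -8.9 -45.8 110.5]
247 [ -9.  -45.9 116. ]
252 [ -8.9 -46.  120.8]
257 [ -8.8 -46.1 125.2]
262 [ -8.9 -46.1 129.7]
267 [ -8.9 -46.2 133.9]
```

View pics/fin.png

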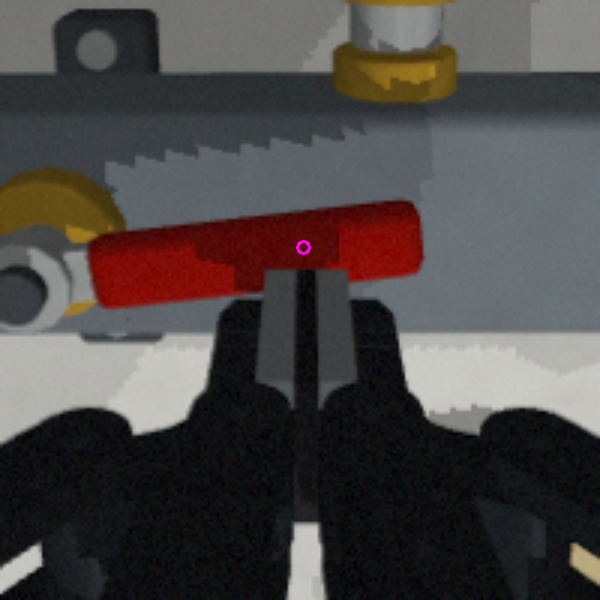

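```bash
python3 -m jog '[{"tx":-12,"ty":0,"tz":0,"ax":0,"ay":0,"az":0,"jaw":1},{"tx":-12,"ty":0,"tz":0,"ax":0,"ay":0,"az":0,"jaw":1},{"tx":-12,"ty":0,"tz":0,"ax":0,"ay":0,"az":0,"jaw":1},{"tx":-10,"ty":0,"tz":0,"ax":0,"ay":0,"az":0,"jaw":1},{"tx":0,"ty":0,"tz":0,"ax":0,"ay":0,"az":0,"jaw":1}]'
python3 - <<'E'
from look import *
s=sense(); c=cam("wrist"); p=proj(c,s["eef_pos"]); print("tcp px",p, st(s["eef_pos"]),s["joints"])
for du in (-6,6):
  for v in range(int(p[1])-20,int(p[1])+20,4):
    q=at_d(c,p[0]+du,v); print(v, None if q is None else st(q))
c=cam("scene"); p=proj(c,s["eef_pos"]); print(p); u,v=p
a=c["color"][int(v)-50:int(v)+50,int(u)-60:int(u)+60,::-1].copy(); a=cv2.resize(a,None,fx=6,fy=6,interpolation=3); cv2.circle(a,(360+int(u%1*6),300+int(v%1*6)),5,(255,0,255),2); cv2.imwrite("pics/fin2.png",a)
E
```

```text
time_s: 14.15
eef_pos: [676.4, -270.3, 73.8]
ee_rot: [0.0, 0.039, 0.999, -0.0]
force: [0.2, -0.2, 0.8]
grip_width: -0.002
grip_force: 0.0
tcp px [321.3 232.4] [ 48.9 -48.7  73.8] [-0.5  0.9  0.9 -0.   1.4 -2. ]
212 [ 63.2 -53.9  -0.4]
216 [ 66.5 -53.9   0.3]
220 [ 70.2 -53.9   0.1]
224 [ 74.  -54.   -0.2]
228 [ 77.7 -54.   -0.1]
232 [ 81.3 -54.    0.1]
236 [ 84.9 -54.    0.4]
240 [ 37.6 -51.6 108.2]
244 [ 37.5 -51.5 112.9]
248 [ 37.6 -51.4 116.8]
212 [ 63.  -43.8   0.2]
216 [ 66.8 -43.8  -0.4]
220 [ 70.4 -43.7  -0.4]
224 [ 74.1 -43.7  -0.5]
228 [ 77.7 -43.7  -0.2]
232 [ 81.4 -43.7  -0.1]
236 [ 85.2 -43.7  -0.2]
240 [ 37.6 -45.8 108.1]
244 [ 37.5 -45.8 112.8]
248 [ 37.6 -45.9 116.7]
[414.4 227.1]
```

View pics/fin2.png

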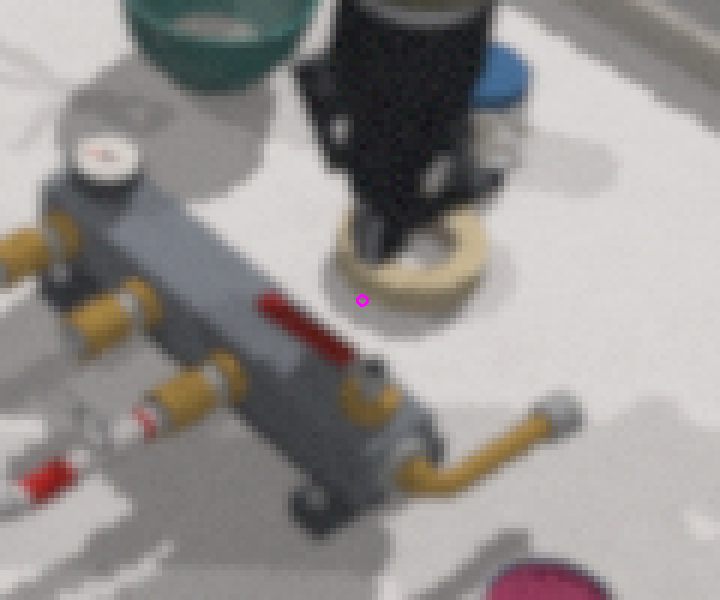

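```bash
python3 -m jog '[{"tx":0,"ty":0,"tz":13,"ax":0,"ay":0,"az":0,"jaw":1},{"tx":0,"ty":0,"tz":13,"ax":0,"ay":0,"az":0,"jaw":1},{"tx":12,"ty":0,"tz":0,"ax":0,"ay":0,"az":0,"jaw":1},{"tx":12,"ty":0,"tz":0,"ax":0,"ay":0,"az":0,"jaw":1},{"tx":0,"ty":0,"tz":0,"ax":0,"ay":0,"az":0,"jaw":1}]'|grep -E "eef|force"; python3 -m jog '[{"tx":10,"ty":0,"tz":0,"ax":0,"ay":0,"az":0,"jaw":1},{"tx":10,"ty":0,"tz":0,"ax":0,"ay":0,"az":0,"jaw":1},{"tx":10,"ty":0,"tz":0,"ax":0,"ay":0,"az":0,"jaw":1},{"tx":10,"ty":-1,"tz":0,"ax":0,"ay":0,"az":0,"jaw":1},{"tx":10,"ty":-1,"tz":0,"ax":0,"ay":0,"az":0,"jaw":1}]'|grep -E "eef|force";python3 -m jog '[{"tx":10,"ty":-5,"tz":0,"ax":0,"ay":0,"az":0,"jaw":1},{"tx":8,"ty":-6,"tz":0,"ax":0,"ay":0,"az":0,"jaw":1},{"tx":7,"ty":-8,"tz":0,"ax":0,"ay":0,"az":0,"jaw":1},{"tx":2,"ty":-9,"tz":0,"ax":0,"ay":0,"az":0,"jaw":1},{"tx":0,"ty":-3,"tz":0,"ax":0,"ay":0,"az":0,"jaw":1}]'|grep -E "eef|force"
python3 -m jog '[{"tx":0,"ty":0,"tz":0,"ax":0,"ay":0,"az":0,"jaw":1}]'|grep -E "force"
python3 -c "
from h import *
s=sense();print(st(s['eef_pos']),yaw(s))"
```

```text
eef_pos: [651.5, -268.4, 47.3]
force: [1.3, -0.2, 0.1]
grip_force: 0.0
eef_pos: [602.1, -266.5, 47.9]
force: [3.2, 0.2, -0.1]
grip_force: 1.4
eef_pos: [572.3, -293.2, 47.7]
force: [-0.6, 20.9, 8.1]
grip_force: 10.6
force: [-2.4, 14.2, 5.4]
grip_force: 7.2
[-53.17822964 -79.49473292  47.73101512] -0.07736791964508782
```

```bash
python3 -m jog '[{"tx":0,"ty":8,"tz":0,"ax":0,"ay":0,"az":0,"jaw":1},{"tx":0,"ty":10,"tz":-50,"ax":0,"ay":0,"az":0,"jaw":0},{"tx":0,"ty":20,"tz":-50,"ax":0,"ay":0,"az":0,"jaw":0},{"tx":3,"ty":12,"tz":-30,"ax":0,"ay":0,"az":0,"jaw":0},{"tx":0,"ty":0,"tz":0,"ax":0,"ay":0,"az":0,"jaw":0}]'|grep -E "eef|width"
cat >> look.py <<'E'
def lev():
    c=cam("wrist");hsv=cv2.cvtColor(c["color"],cv2.COLOR_RGB2HSV);d=c["depth"]; v,u=np.where(((hsv[...,0]<8)|(hsv[...,0]>172))&(hsv[...,1]>130)&(d>0))
    P=np.array([st(at_d(c,a,b)) for a,b in zip(u,v)]); P=P[(P[:,2]>86)&(P[:,2]<110)&(P[:,1]<-55)]
    r=cv2.minAreaRect(P[:,:2].astype(np.float32)); print(len(P),r[2],cv2.boxPoints(r))
    return c
E
python3 - <<'E'
from look import *
s=sense();print(st(s['eef_pos']),yaw(s)); c=lev(); save(c,"w_lev3")
E
```

```text
eef_pos: [574.5, -245.7, 180.5]
grip_width: 0.499
[-54.6 -32.2 180.5] -0.07719778907442301
994 89.330810546875 [[ -71.5 -105.6]
 [ -12.8 -106.3]
 [ -12.7  -92.7]
 [ -71.3  -92. ]]
```

View pics/w_lev3.png

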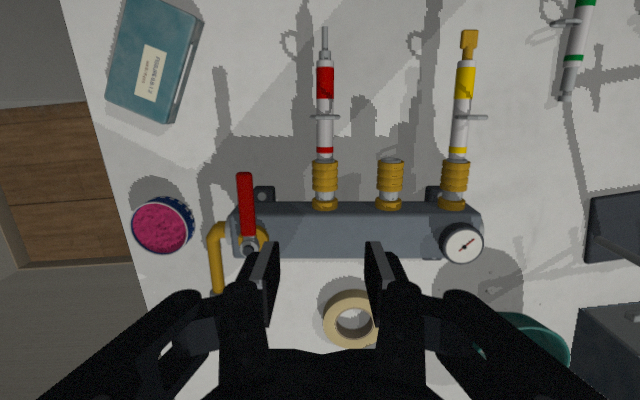

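```bash
python3 -m jog '[{"tx":4,"ty":2.5,"tz":50,"ax":0,"ay":0,"az":0,"jaw":0},{"tx":0,"ty":0,"tz":50,"ax":0,"ay":0,"az":0,"jaw":0},{"tx":0,"ty":0,"tz":45,"ax":0,"ay":0,"az":0,"jaw":0},{"tx":0,"ty":0,"tz":20,"ax":0,"ay":0,"az":0,"jaw":0},{"tx":0,"ty":0,"tz":18,"ax":0,"ay":0,"az":0,"jaw":0}]'|grep -E "eef|width|force"
python3 -m jog '[{"tx":0,"ty":0,"tz":0,"ax":0,"ay":0,"az":0,"jaw":0}]'|grep -E "eef|width|force"
python3 - <<'E'
from look import *
s=sense();print(st(s['eef_pos']),yaw(s)); c=cam("wrist"); save(c,"w_s1")
E
```

```text
eef_pos: [569.0, -242.7, -7.5]
force: [0.1, 0.2, 0.2]
grip_width: 0.501
grip_force: 0.0
eef_pos: [569.0, -242.3, -6.8]
force: [-0.6, -0.2, 0.5]
grip_width: 0.501
grip_force: 0.0
[-60.4 -29.2  -6.8] -0.07818512559420983
```

View pics/w_s1.png

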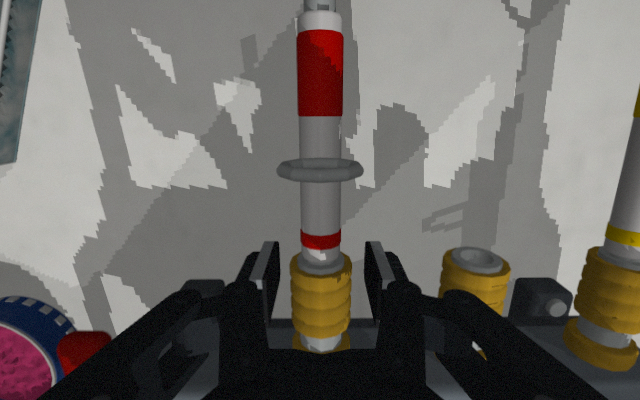

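```bash
python3 -m jog '[{"tx":0,"ty":0,"tz":0,"ax":0,"ay":0,"az":0,"jaw":1},{"tx":0,"ty":0,"tz":0,"ax":0,"ay":0,"az":0,"jaw":1},{"tx":0,"ty":0,"tz":0,"ax":0,"ay":0,"az":0,"jaw":1},{"tx":0,"ty":0,"tz":0,"ax":0,"ay":0,"az":0,"jaw":1}]' 50|grep -E "eef|width|force"
python3 -m jog '[{"tx":-3,"ty":0,"tz":0,"ax":0,"ay":0,"az":0,"jaw":1},{"tx":-3,"ty":0,"tz":0,"ax":0,"ay":0,"az":0,"jaw":1},{"tx":-3,"ty":0,"tz":0,"ax":0,"ay":0,"az":0,"jaw":1},{"tx":-3,"ty":0,"tz":0,"ax":0,"ay":0,"az":0,"jaw":1},{"tx":0,"ty":0,"tz":0,"ax":0,"ay":0,"az":0,"jaw":1}]'|grep -E "eef|width|force"
python3 - <<'E'
from look import *
s=sense();print(st(s['eef_pos']),yaw(s)); c=cam("wrist"); save(c,"w_s1b")
for r in place_of("nozzle_red_eye","wrist")[:2]+place_of("nozzle_red_grip","wrist")[:2]: print(r["conf"],r["centre"],st(at_z(c,*r["centre"],71)),st(at_z(c,*r["centre"],50)))
E
```

```text
eef_pos: [570.5, -243.0, -4.0]
force: [-1.3, -1.4, 6.1]
grip_width: 0.295
grip_force: 49.9
eef_pos: [580.1, -243.7, -4.0]
force: [-15.5, -0.4, 13.2]
grip_width: 0.293
grip_force: 52.1
[-49.2 -29.7  -4. ] -0.07742734413240739
0.71 [320.3, 76.6] [-132.1  -29.9   71. ] [-133.5  -30.    50. ]
0.71 [322.6, 1.8] [-151.7  -29.3   71. ] [-157.4  -29.2   50. ]
```

```bash
python3 -m jog '[{"tx":0,"ty":0,"tz":0,"ax":0,"ay":0,"az":0,"jaw":0},{"tx":0,"ty":0,"tz":0,"ax":0,"ay":0,"az":0,"jaw":0},{"tx":0,"ty":0,"tz":0,"ax":0,"ay":0,"az":0,"jaw":0},{"tx":0,"ty":0,"tz":-40,"ax":0,"ay":0,"az":0,"jaw":0},{"tx":0,"ty":0,"tz":-40,"ax":0,"ay":0,"az":0,"jaw":0}]'|grep -E "eef|width|force"
python3 -m jog '[{"tx":3,"ty":43,"tz":0,"ax":0,"ay":0,"az":0,"jaw":0},{"tx":3,"ty":43,"tz":0,"ax":0,"ay":0,"az":0,"jaw":0},{"tx":3,"ty":43,"tz":0,"ax":0,"ay":0,"az":0,"jaw":0},{"tx":0,"ty":0,"tz":0,"ax":0,"ay":0,"az":0,"jaw":0}]'|grep -E "eef|width|force"
python3 - <<'E'
from look import *
s=sense();print(st(s['eef_pos']),yaw(s)); c=cam("wrist")
for q in "nozzle_red_eye nozzle_red_grip nozzle_yellow_eye nozzle_yellow_grip".split():
  for r in place_of(q,"wrist")[:2]: print(q,r["conf"],r["centre"],st(at_z(c,*r["centre"],71 if q[-1]=="e" else 50)))
E
```

```text
eef_pos: [581.8, -243.2, 75.7]
force: [0.2, 0.2, 1.2]
grip_width: 0.499
grip_force: 0.0
eef_pos: [583.1, -111.5, 75.1]
force: [-0.3, -0.9, 0.8]
grip_width: 0.501
grip_force: 0.0
[-56.6 102.3  75.1] -0.07425085120317845
nozzle_red_eye 0.94 [91.9, 102.8] [-131.5  -24.3   71. ]
nozzle_red_grip 0.61 [109.9, 55.3] [-158.3  -22.9   50. ]
nozzle_red_grip 0.57 [314.3, 82.1] [-143.1   97.8   50. ]
nozzle_yellow_eye 0.55 [318.1, 130.2] [-116.7  100.3   71. ]
nozzle_yellow_grip 0.65 [315.6, 81.0] [-143.7   98.5   50. ]
```

```bash
python3 -m jog '[{"tx":3,"ty":-2,"tz":30,"ax":0,"ay":0,"az":0.003,"jaw":0},{"tx":0,"ty":0,"tz":30,"ax":0,"ay":0,"az":0,"jaw":0},{"tx":0,"ty":0,"tz":20,"ax":0,"ay":0,"az":0,"jaw":0},{"tx":0,"ty":0,"tz":0,"ax":0,"ay":0,"az":0,"jaw":0}]'|grep -E "eef|width|force"
python3 -c "
from h import *
s=sense();print(st(s['eef_pos']))"
python3 -m jog '[{"tx":0,"ty":0,"tz":0,"ax":0,"ay":0,"az":0,"jaw":1},{"tx":0,"ty":0,"tz":0,"ax":0,"ay":0,"az":0,"jaw":1},{"tx":0,"ty":0,"tz":0,"ax":0,"ay":0,"az":0,"jaw":1},{"tx":0,"ty":0,"tz":0,"ax":0,"ay":0,"az":0,"jaw":1}]' 50|grep -E "eef|width|force"
python3 -m jog '[{"tx":-3,"ty":0,"tz":0,"ax":0,"ay":0,"az":0,"jaw":1},{"tx":-3,"ty":0,"tz":0,"ax":0,"ay":0,"az":0,"jaw":1},{"tx":-3,"ty":0,"tz":0,"ax":0,"ay":0,"az":0,"jaw":1},{"tx":-3,"ty":0,"tz":0,"ax":0,"ay":0,"az":0,"jaw":1},{"tx":0,"ty":0,"tz":0,"ax":0,"ay":0,"az":0,"jaw":1}]'|grep -E "eef|width|force"
python3 - <<'E'
from look import *
s=sense();print(st(s['eef_pos']),yaw(s)); c=cam("wrist"); save(c,"w_s3b")
for q in "nozzle_yellow_eye nozzle_yellow_grip".split():
  for r in place_of(q,"wrist")[:2]: print(q,r["conf"],r["centre"],st(at_z(c,*r["centre"],71 if q[-1]=="e" else 50)))
E
```

```text
eef_pos: [579.0, -116.4, -6.3]
force: [0.1, 0.5, 0.3]
grip_width: 0.499
grip_force: 0.0
[-60.27589245  97.09072807  -6.304983  ]
eef_pos: [580.4, -113.3, -4.0]
force: [2.1, 15.4, 0.6]
grip_width: 0.293
grip_force: 50.0
eef_pos: [589.9, -114.0, -4.1]
force: [-11.3, 15.3, 9.5]
grip_width: 0.296
grip_force: 52.1
[-49.6 100.4  -4.1] -0.08025321296395822
nozzle_yellow_eye 0.98 [321.6, 80.9] [-131.1  100.4   71. ]
nozzle_yellow_grip 0.63 [318.0, 5.7] [-156.5   99.3   50. ]
```

```bash
python3 -m jog '[{"tx":0,"ty":0,"tz":0,"ax":0,"ay":0,"az":0,"jaw":0},{"tx":0,"ty":0,"tz":0,"ax":0,"ay":0,"az":0,"jaw":0},{"tx":0,"ty":0,"tz":0,"ax":0,"ay":0,"az":0,"jaw":0},{"tx":0,"ty":0,"tz":-50,"ax":0,"ay":0,"az":0,"jaw":0},{"tx":0,"ty":0,"tz":-50,"ax":0,"ay":0,"az":0,"jaw":0}]'|grep -E "eef|width|force"
python3 -m jog '[{"tx":36,"ty":0,"tz":0,"ax":0,"ay":0,"az":0,"jaw":0},{"tx":36,"ty":0,"tz":0,"ax":0,"ay":0,"az":0,"jaw":0},{"tx":36,"ty":0,"tz":0,"ax":0,"ay":0,"az":0,"jaw":0},{"tx":0,"ty":0,"tz":0,"ax":0,"ay":0,"az":0,"jaw":0},{"tx":0,"ty":0,"tz":0,"ax":0,"ay":0,"az":0,"jaw":0}]'|grep -E "eef|width|force"
python3 - <<'E'
from look import *
s=sense();print(st(s['eef_pos']),yaw(s)); c=cam("wrist"); save(c,"w_y1")
c=cam("top")
for q in "nozzle_yellow_eye nozzle_yellow_grip nozzle_red_grip nozzle_red_eye".split():
  for r in place_of(q,"top")[:2]: print(q,r["conf"],r["centre"],st(at_z(c,*r["centre"],71 if q[-1]=="e" else 50)))
E
```

```text
eef_pos: [591.6, -117.1, 96.2]
force: [1.1, 0.6, 1.1]
grip_width: 0.502
grip_force: 0.0
eef_pos: [485.0, -108.6, 95.4]
force: [0.2, 0.2, 1.2]
grip_width: 0.498
grip_force: 0.0
[-154.6   97.6   95.4] -0.0811411001913617
nozzle_yellow_eye 0.57 [268.2, 220.7] [-188.5  355.8   71. ]
nozzle_yellow_eye 0.57 [383.1, 172.3] [-14.4  12.1  71. ]
nozzle_yellow_grip 0.76 [264.0, 215.9] [-172.2  373.3   50. ]
nozzle_red_grip 0.67 [388.2, 221.7] [-165.4  -12.7   50. ]
nozzle_red_eye 0.4 [396.6, 211.2] [-134.   -33.9   71. ]
```

View pics/w_y1.png

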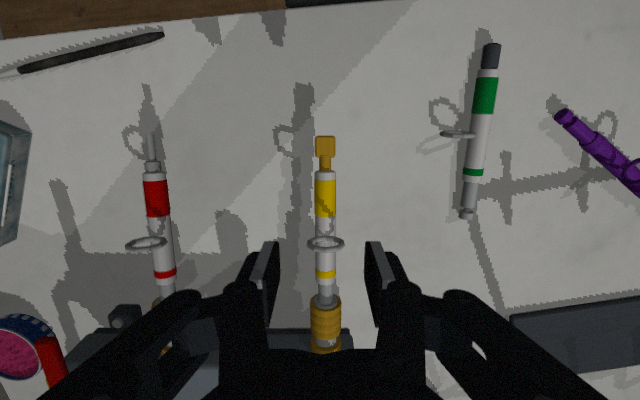

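```bash
cat >> look.py <<'E'
def cloud(c,u0=0,u1=640,v0=0,v1=260,step=1):
    v,u=np.mgrid[v0:v1:step,u0:u1:step]; u=u.ravel();v=v.ravel(); z=c["depth"][v,u]; k=z>0; u,v,z=u[k],v[k],z[k]
    x=(u-c["cx"])/c["fx"];y=(v-c["cy"])/c["fy"];a,b=x,y
    for _ in range(15):
        f=1+c["k1"]*(a*a+b*b);a,b=x/f,y/f
    P=np.stack([a*z,-b*z,-z],1)@c["wc"][:3,:3].T+c["wc"][:3,3]
    return P,cv2.cvtColor(c["color"],cv2.COLOR_RGB2HSV)[v,u]
HUE={"yellow":(20,35),"red":(172,8),"green":(50,85)}
def iscol(h,n):
    a,b=HUE[n]; k=(h[:,0]>=a)&(h[:,0]<=b) if a<b else (h[:,0]>=a)|(h[:,0]<=b)
    return k&(h[:,1]>120)&(h[:,2]>50)
def T(P): return (np.array(P)-SO)@R.from_euler("z",SY).as_matrix()
def slices(Q,x0,x1,dx=10):
    for x in np.arange(x0,x1,dx):
        k=(Q[:,0]>=x)&(Q[:,0]<x+dx)
        if k.sum()>4: print(x+dx/2,"n",k.sum(),"y",np.round([Q[k,1].min(),np.median(Q[k,1]),Q[k,1].max()],1),"z98",round(np.percentile(Q[k,2],95),1))
E
python3 - <<'E'
from look import *
c=cam("wrist"); P,h=cloud(c); Q=T(P)
for n,y0 in(("yellow",100),("red",-30)):
    k=(abs(Q[:,1]-y0)<22)&(Q[:,2]>25)&(Q[:,2]<95)&(Q[:,0]<-80)&(Q[:,0]>-240)
    g=k&iscol(h,n); A=Q[g&(Q[:,0]<-135)]; print(n,"grip x",A[:,0].min(),A[:,0].max(),"y",np.median(A[:,1]))
    slices(Q[k],-220,-80)
    e=Q[k&(Q[:,2]>64)]; print("eye",e.min(0),e.max(0),e.mean(0))
E
```

```text
yellow grip x -205.6664772536477 -146.44781824350812 y 99.9522758769428
-205.0 n 168 y [ 92.6 100.  107.3] z98 40.8
-195.0 n 285 y [ 92.6  99.9 107.4] z98 42.3
-185.0 n 188 y [ 94.   99.9 106.6] z98 45.3
-175.0 n 300 y [ 92.4  99.9 108.3] z98 48.2
-165.0 n 290 y [ 92.4 100.6 108.4] z98 49.0
-155.0 n 276 y [ 92.3  99.9 108.4] z98 50.1
-145.0 n 268 y [ 92.2  99.9 107.6] z98 50.7
-135.0 n 622 y [ 86.9  99.9 113.3] z98 77.7
-125.0 n 111 y [ 92.4 100.6 107.8] z98 54.5
-115.0 n 126 y [ 92.8 100.2 107.8] z98 53.4
eye [-135.5   86.9   64.1] [-130.9  113.3   79.3] [-133.9  100.1   74. ]
red grip x -174.205590725195 -146.58517243530562 y -26.069546123966873
-205.0 n 84 y [-31.7 -28.6 -26.7] z98 39.7
-195.0 n 109 y [-32.5 -28.7 -26.9] z98 40.2
-185.0 n 212 y [-35.2 -28.  -24.3] z98 44.1
-175.0 n 320 y [-36.7 -26.2 -21.2] z98 47.5
-165.0 n 327 y [-37.  -26.3 -21.1] z98 48.8
-155.0 n 319 y [-37.6 -26.  -21.2] z98 49.7
-145.0 n 295 y [-36.9 -26.2 -21.4] z98 50.3
-135.0 n 694 y [-41.8 -27.  -15.6] z98 77.4
-125.0 n 152 y [-36.6 -23.9 -21.3] z98 55.0
-115.0 n 203 y [-37.2 -25.5 -21.3] z98 53.0
eye [-136.2  -41.4   64.1] [-130.2  -15.6   79. ] [-133.8  -27.2   73.3]
```

```bash
python3 -m jog '[{"tx":10.5,"ty":2.4,"tz":40,"ax":0,"ay":0,"az":0,"jaw":0},{"tx":0,"ty":0,"tz":40,"ax":0,"ay":0,"az":0,"jaw":0},{"tx":0,"ty":0,"tz":28,"ax":0,"ay":0,"az":0,"jaw":0},{"tx":0,"ty":0,"tz":0,"ax":0,"ay":0,"az":0,"jaw":0}]'|grep -E "eef|width|force"
python3 -c "
from h import *
s=sense();print(st(s['eef_pos']))"
python3 -m jog '[{"tx":0,"ty":0,"tz":0,"ax":0,"ay":0,"az":0,"jaw":1},{"tx":0,"ty":0,"tz":0,"ax":0,"ay":0,"az":0,"jaw":1},{"tx":0,"ty":0,"tz":0,"ax":0,"ay":0,"az":0,"jaw":1},{"tx":0,"ty":0,"tz":0,"ax":0,"ay":0,"az":0,"jaw":1},{"tx":0,"ty":0,"tz":0,"ax":0,"ay":0,"az":0,"jaw":1}]' 80|grep -E "eef|width|force"
python3 -m jog '[{"tx":10,"ty":0,"tz":0,"ax":0,"ay":0,"az":0,"jaw":1},{"tx":10,"ty":0,"tz":0,"ax":0,"ay":0,"az":0,"jaw":1},{"tx":10,"ty":0,"tz":0,"ax":0,"ay":0,"az":0,"jaw":1},{"tx":10,"ty":0,"tz":0,"ax":0,"ay":0,"az":0,"jaw":1},{"tx":10,"ty":0,"tz":0,"ax":0,"ay":0,"az":0,"jaw":1}]'|grep -E "eef|width|force"
python3 -m jog '[{"tx":5,"ty":0,"tz":-50,"ax":0,"ay":0,"az":0,"jaw":1},{"tx":0,"ty":0,"tz":-50,"ax":0,"ay":0,"az":0,"jaw":1},{"tx":0,"ty":0,"tz":0,"ax":0,"ay":0,"az":0,"jaw":1},{"tx":0,"ty":0,"tz":0,"ax":0,"ay":0,"az":0,"jaw":1}]'|grep -E "eef|width|force"
cat >> look.py <<'E'
def held(c=None):
    "cloud of held nozzle in tool coordinates (origin TCP)"
    c=c or cam("wrist"); P,h=cloud(c); s=sense(); A=Rt(s); Q=(P-s["eef_pos"])@A
    return c,Q,h
E
python3 - <<'E'
from look import *
c,Q,h=held(); k=(abs(Q[:,1])<25)&(Q[:,2]>-95)&(Q[:,2]<0)&(Q[:,0]>-120)&(Q[:,0]<90)
q=Q[k]*[1,1,-1]; slices(q,-90,80)
E
```

```text
eef_pos: [473.0, -104.4, -14.3]
force: [1.0, -0.4, 0.1]
grip_width: 0.5
grip_force: 0.0
[-166.90778031  100.77730328  -14.3218395 ]
eef_pos: [474.2, -105.0, -12.7]
force: [1.4, -0.2, 1.9]
grip_width: 0.161
grip_force: 78.0
eef_pos: [423.2, -100.8, -13.0]
force: [1.1, -0.5, -1.2]
grip_width: 0.163
grip_force: 77.9
eef_pos: [418.4, -100.2, 86.3]
force: [-0.6, -0.4, -1.2]
grip_width: 0.162
grip_force: 78.1
5.0 n 246 y [-20.5 -10.6  20.5] z98 46.8
15.0 n 1115 y [-13.4  -0.1  13.6] z98 57.8
25.0 n 641 y [-7.3 -0.1  7.6] z98 55.0
35.0 n 869 y [-7.2 -0.1  7.5] z98 53.0
45.0 n 98 y [-6.8 -0.1  6.9] z98 51.8
```

```bash
cat >> look.py <<'E'
def ridge():
    c,Q,h=held(); k=(abs(Q[:,1])<2)&(Q[:,2]>-95)&(Q[:,2]<-20)&(Q[:,0]>10)&(Q[:,0]<100)
    q=Q[k]; 
    for x in range(10,80,5):
        m=(q[:,0]>=x)&(q[:,0]<x+5)
        if m.sum()>3: print(x+2.5,m.sum(),np.round(-np.median(q[m,2]),1))
    k=(abs(Q[:,1])<2)&(Q[:,2]>-95)&(Q[:,2]<-20)&(Q[:,0]>13)&(Q[:,0]<46)
    k2=(abs(Q[:,1])<12)&(Q[:,2]>-70)&(Q[:,2]<-30)&(Q[:,0]>18)&(Q[:,0]<46); print("y centres",[np.round((Q[k2&(abs(Q[:,0]-x)<4),1].min()+Q[k2&(abs(Q[:,0]-x)<4),1].max())/2,2) for x in (22,30,40) if (k2&(abs(Q[:,0]-x)<4)).any()])
E
python3 - <<'E'
from look import *
ridge()
c=cam("scene"); s=sense()
for q in "nozzle_yellow_eye nozzle_yellow_grip".split():
  for r in place_of(q,"scene")[:3]: print(q,r["conf"],np.round(r["centre"]),at_d(c,*r["centre"]))
A=Rt(s); e=s["eef_pos"]
print("exp grip",proj(c,e+A@[0,0,-53]),"eye",proj(c,e+A@[-28,0,-73]))
E
```

```text
12.5 40 57.6
17.5 120 54.8
22.5 105 54.3
27.5 113 52.8
32.5 108 51.9
37.5 121 51.3
42.5 34 49.8
y centres [np.float64(-0.29), np.float64(0.18), np.float64(0.16)]
nozzle_yellow_eye 0.7 [284. 196.] [488.8 143.7  33.7]
nozzle_yellow_eye 0.46 [321. 209.] [ 412.6 -144.8  217.3]
nozzle_yellow_grip 0.59 [314. 224.] [ 410.  -116.4  143.1]
nozzle_yellow_grip 0.54 [284. 197.] [497.6 153.9  20.8]
nozzle_yellow_grip 0.32 [256. 155.] [565.2 429.   13. ]
exp grip [312.7 220.8] eye [320.6 211.8]
```

```bash
cat >> h.py <<'E'
TIP={"green":[607.5,105.2,135.4],"red":[601.7,175.,135.4],"yellow":[596.1,245.1,135.4]}; RY=0.0805
def hook(n,hx,dz=0,dy=0):
    c,s=np.cos(RY),np.sin(RY); a=np.radians(12); d=hx+50
    return np.array(TIP[n])+d*np.array([c*np.cos(a),s*np.cos(a),-np.sin(a)])+[-s*dy,c*dy,dz]
def Rtool(yw,pitch=0,roll=0):
    y=np.array([-np.sin(yw),np.cos(yw),0]); z=np.array([0,0,-1.]); return np.stack([np.cross(y,z),y,z],1)@R.from_euler("y",pitch).as_matrix()@R.from_euler("x",roll).as_matrix()
def eyeto(P,eye,yw,pitch=0,roll=0):
    Rg=Rtool(yw,pitch,roll); rows(P-Rg@np.array(eye),Rg=Rg); print("TCP",P-Rg@np.array(eye))
E
python3 -m jog '[{"tx":0,"ty":50,"tz":-45,"ax":0,"ay":0,"az":-0.16,"jaw":1},{"tx":0,"ty":55,"tz":0,"ax":0,"ay":0.095,"az":0,"jaw":1},{"tx":0,"ty":55,"tz":0,"ax":0,"ay":0.095,"az":0,"jaw":1},{"tx":0,"ty":55,"tz":0,"ax":0,"ay":0,"az":0,"jaw":1},{"tx":0,"ty":55,"tz":0,"ax":0,"ay":0,"az":0,"jaw":1}]'|grep -E "eef|rot|width|force"
python3 -m jog '[{"tx":0,"ty":55,"tz":0,"ax":0,"ay":0,"az":0,"jaw":1},{"tx":0,"ty":0,"tz":0,"ax":0,"ay":0,"az":0,"jaw":1},{"tx":0,"ty":0,"tz":0,"ax":0,"ay":0,"az":0,"jaw":1}]'|grep -E "eef|rot|width|force"
python3 - <<'E'
from look import *
eyeto(hook("yellow",-80),[-31,0,-76.5],RY,0.19); ridge()
E
```

```text
eef_pos: [405.0, 167.0, 128.2]
ee_rot: [-0.095, -0.039, 0.995, -0.004]
force: [1.2, -0.1, -2.1]
grip_width: 0.16
grip_force: 78.2
eef_pos: [400.9, 219.6, 128.3]
ee_rot: [-0.095, -0.04, 0.995, -0.004]
force: [-0.2, -1.1, -1.1]
grip_width: 0.161
grip_force: 78.3
rot [-0. -0. -0.] shift after [-130.7    9.7   31.8] shift before [-130.7    9.9   31.7]
TCP [522.1 239.1  72.4]
12.5 37 57.5
17.5 124 54.6
22.5 103 53.8
27.5 114 52.7
32.5 102 51.7
37.5 115 51.1
42.5 35 49.7
y centres [np.float64(-0.03), np.float64(0.63), np.float64(0.59)]
```

```bash
python3 -m jog '[{"tx":-10.6,"ty":9.7,"tz":55,"ax":0,"ay":0,"az":0,"jaw":1},{"tx":-40,"ty":0,"tz":-7.7,"ax":0,"ay":0,"az":0,"jaw":1},{"tx":-40,"ty":0,"tz":-7.7,"ax":0,"ay":0,"az":0,"jaw":1},{"tx":-20,"ty":0,"tz":-3.9,"ax":0,"ay":0,"az":0,"jaw":1},{"tx":0,"ty":0,"tz":0,"ax":0,"ay":0,"az":0,"jaw":1}]'|grep -E "eef|rot|width|force"
python3 - <<'E'
from look import *
eyeto(hook("yellow",-80),[-31,0,-76.5],RY,0.19); 
c,Q,h=held(cam("wrist"))
P,h=cloud(c,v1=400)
g=iscol(h,"yellow")&(abs(P[:,1]-245)<20)&(P[:,2]>115)&(P[:,2]<150)&(P[:,0]>585); print(g.sum()); 
if g.sum()>5: print(P[g].min(0),P[g].max(0))
c=cam("scene"); P,h=cloud(c,250,400,100,260)
k=(abs(P[:,1]-243)<20)&(P[:,2]>118)&(P[:,2]<160)&(P[:,0]>545)&(P[:,0]<590)
print(k.sum(),P[k].mean(0) if k.sum() else 0)
e=hook("yellow",-60); print(proj(c,e))
for q in "nozzle_yellow_eye hook_yellow".split():
  for r in place_of(q,"scene")[:3]: print(q,r["conf"],np.round(r["centre"],1),at_d(c,*r["centre"]))
E
```

```text
eef_pos: [502.8, 236.3, 72.3]
ee_rot: [-0.095, -0.038, 0.995, -0.004]
force: [-0.9, 0.0, -0.5]
grip_width: 0.164
grip_force: 78.3
rot [ 0. -0. -0.] shift after [-19.1   1.3  -3.7] shift before [-19.1   1.4  -3.7]
TCP [522.1 239.1  72.4]
0
16 [574.9 235.8 123.1]
[287.1 147.3]
nozzle_yellow_eye 0.48 [280.7 152.8] [519.9 187.8 176.1]
nozzle_yellow_eye 0.43 [279.2 194.7] [501.4 190.5   3.5]
hook_yellow 0.51 [399.3 248.1] [ 561.1 -312.7   95.7]
hook_yellow 0.44 [392.1 241.1] [ 596.5 -255.4   55.5]
hook_yellow 0.35 [298.5 147.4] [731.9 374.8   1.3]
```

```bash
python3 -m jog '[{"tx":-19,"ty":1.3,"tz":-3.7,"ax":0,"ay":0,"az":0,"jaw":1},{"tx":0,"ty":0,"tz":0,"ax":0,"ay":0,"az":0,"jaw":1}]'|grep -E "eef|force"
python3 - <<'E'
from look import *
eyeto(hook("yellow",-38),[-31,0,-76.5],RY,0.19); s=sense()
E3=s["eef_pos"]+Rt(s)@np.array([-31,0,-76.5])
for n in("scene","top"):
  c=cam(n); print(n,"exp eye",proj(c,E3),"tip",proj(c,hook("yellow",-50)))
  for q in "nozzle_yellow_eye nozzle_yellow_grip hook_yellow".split():
    for r in place_of(q,n)[:3]: print(q,round(r["conf"],2),np.round(r["centre"],1))
E
```

```text
eef_pos: [521.1, 240.4, 73.0]
force: [-0.7, 0.5, -0.2]
grip_force: 78.3
rot [ 0.  0. -0.] shift after [-43.   -1.4   1.2] shift before [-43.   -1.3   1.2]
TCP [563.1 242.4  63.6]
scene exp eye [282.3 148.5] tip [289.2 146.7]
nozzle_yellow_eye 0.49 [280.3 196.3]
nozzle_yellow_eye 0.46 [283.7 147.6]
nozzle_yellow_eye 0.33 [358.3 260.5]
nozzle_yellow_grip 0.41 [278.7 158.5]
top exp eye [233.6 186. ] tip [234.  176.4]
nozzle_yellow_eye 0.57 [270.2 220.1]
nozzle_yellow_grip 0.7 [266.1 216.8]
nozzle_yellow_grip 0.69 [256.2 156.4]
nozzle_yellow_grip 0.59 [251.6 168.2]
hook_yellow 0.66 [418.6 187.7]
hook_yellow 0.3 [252.  168.4]
```

```bash
python3 -m jog '[{"tx":-9,"ty":-1.4,"tz":0.5,"ax":0,"ay":0,"az":0,"jaw":1},{"tx":-8,"ty":0,"tz":0.2,"ax":0,"ay":0,"az":0,"jaw":1},{"tx":-5,"ty":0,"tz":0.1,"ax":0,"ay":0,"az":0,"jaw":1}]'|grep -E "eef|force"
python3 -m jog '[{"tx":-5,"ty":0,"tz":0.1,"ax":0,"ay":0,"az":0,"jaw":1},{"tx":-5,"ty":0,"tz":0.1,"ax":0,"ay":0,"az":0,"jaw":1}]'|grep -E "eef|force"
python3 -m jog '[{"tx":-5,"ty":0,"tz":0.1,"ax":0,"ay":0,"az":0,"jaw":1},{"tx":-6,"ty":0,"tz":0.1,"ax":0,"ay":0,"az":0,"jaw":1},{"tx":0,"ty":0,"tz":0,"ax":0,"ay":0,"az":0,"jaw":1}]'|grep -E "eef|width|force"
python3 - <<'E'
from look import *
eyeto(hook("yellow",-38),[-31,0,-76.5],RY,0.19); ridge()
E
```

```text
eef_pos: [543.1, 240.8, 67.6]
force: [1.5, 0.2, -0.3]
grip_force: 78.3
eef_pos: [552.6, 241.7, 65.8]
force: [-0.6, 0.0, 0.2]
grip_force: 78.3
eef_pos: [563.3, 242.4, 63.4]
force: [-0.2, 0.4, -0.7]
grip_width: 0.161
grip_force: 78.3
rot [ 0. -0. -0.] shift after [ 0.3  0.  -0.2] shift before [ 0.3  0.  -0.2]
TCP [563.1 242.4  63.6]
12.5 55 57.1
17.5 110 54.5
22.5 102 53.9
27.5 114 52.7
32.5 109 51.6
37.5 114 51.1
42.5 25 49.1
y centres [np.float64(0.43), np.float64(0.14), np.float64(0.19)]
```

```bash
python3 -m jog '[{"tx":-0.6,"ty":0,"tz":3,"ax":0,"ay":0,"az":0,"jaw":1},{"tx":0,"ty":0,"tz":0,"ax":0,"ay":0,"az":0,"jaw":1}]'|grep -E "eef|force"
python3 -m jog '[{"tx":-0.4,"ty":0,"tz":2,"ax":0,"ay":0,"az":0,"jaw":1},{"tx":0,"ty":0,"tz":0,"ax":0,"ay":0,"az":0,"jaw":1}]'|grep -E "eef|force"
python3 -m jog '[{"tx":-0.4,"ty":0,"tz":2,"ax":0,"ay":0,"az":0,"jaw":1},{"tx":0,"ty":0,"tz":0,"ax":0,"ay":0,"az":0,"jaw":1}]'|grep -E "eef|force"
```

```text
eef_pos: [562.8, 242.4, 60.3]
force: [-0.3, -0.6, -1.3]
grip_force: 78.3
eef_pos: [562.9, 242.4, 58.3]
force: [0.3, 0.7, -1.4]
grip_force: 78.3
eef_pos: [563.5, 242.6, 57.0]
force: [0.2, 0.7, 3.4]
grip_force: 78.8
```

```bash
python3 -m jog '[{"tx":0,"ty":0,"tz":0,"ax":0,"ay":0,"az":0,"jaw":0.3},{"tx":0,"ty":0,"tz":0,"ax":0,"ay":0,"az":0,"jaw":0.0},{"tx":0,"ty":0,"tz":0,"ax":0,"ay":0,"az":0,"jaw":0},{"tx":0,"ty":0,"tz":0,"ax":0,"ay":0,"az":0,"jaw":0}]'|grep -E "eef|width|force"
python3 - <<'E'
from look import *
c=cam("wrist");save(c,"y_rel")
P,h=cloud(c,v1=400); k=(abs(P[:,1]-242)<25)&(P[:,2]>60)&(P[:,2]<160)&iscol(h,"yellow"); print(k.sum(),P[k].min(0),P[k].max(0),P[k].mean(0)) if k.sum() else print("none")
c=cam("scene");print(proj(c,hook("yellow",-38)))
for q in "nozzle_yellow_eye nozzle_yellow_grip".split():
    for r in place_of(q,"scene")[:3]: print(q,round(r["conf"],2),np.round(r["centre"],1))
E
```

```text
eef_pos: [563.0, 242.4, 56.3]
force: [0.3, 0.8, -0.0]
grip_width: 0.504
grip_force: 0.0
3762 [534.8 234.  104.3] [595.7 251.8 115.4] [566.  242.2 110.7]
[291.8 145.9]
nozzle_yellow_eye 0.58 [291.5 148.5]
nozzle_yellow_eye 0.5 [282.1 197. ]
nozzle_yellow_grip 0.74 [293.7 146.2]
nozzle_yellow_grip 0.66 [286.5 194.5]
nozzle_yellow_grip 0.6 [286.8 159.7]
```

```bash
python3 -m jog '[{"tx":30,"ty":0,"tz":5,"ax":0,"ay":0,"az":0,"jaw":0},{"tx":45,"ty":0,"tz":8,"ax":0,"ay":0,"az":0,"jaw":0},{"tx":45,"ty":0,"tz":-30,"ax":0,"ay":0,"az":0,"jaw":0},{"tx":0,"ty":-50,"tz":-60,"ax":0,"ay":-0.095,"az":0,"jaw":0},{"tx":0,"ty":-55,"tz":-60,"ax":0,"ay":-0.095,"az":0,"jaw":0}]'|grep -E "eef|rot|force"
python3 -m jog '[{"tx":0,"ty":-40,"tz":-30,"ax":0,"ay":0,"az":0,"jaw":0},{"tx":0,"ty":0,"tz":0,"ax":0,"ay":0,"az":0,"jaw":0}]'|grep -E "eef|rot|force"
python3 - <<'E'
from look import *
c=look("after_y","nozzle_yellow_eye nozzle_yellow_grip nozzle_green_eye nozzle_green_grip",13)
P,h=cloud(c,v1=400); k=(abs(P[:,1]-243)<30)&(P[:,2]>60)&(P[:,2]<150)&(P[:,0]<640)&(P[:,0]>480)&iscol(h,"yellow"); print(k.sum(),P[k].min(0),P[k].max(0)) if k.sum() else print("none")
g=iscol(h,"green")&(P[:,2]<40)&(P[:,0]<480); print(g.sum(),P[g].min(0),P[g].max(0)) if g.sum() else print("nogreen")
E
```

```text
eef_pos: [468.8, 151.7, 190.5]
ee_rot: [0.002, -0.04, 0.999, -0.0]
force: [1.4, -0.5, -0.0]
grip_force: 0.0
eef_pos: [472.9, 110.8, 221.2]
ee_rot: [0.002, -0.038, 0.999, -0.0]
force: [0.2, 0.8, -1.2]
grip_force: 0.0
[472.1 112.  219.5] 0.077 32.2
nozzle_yellow_eye 0.87 [349. 177.] [486.2 145.7  20.3] [487.9 146.5  13. ]
nozzle_yellow_grip 0.58 [435. 290.] [580.5 240.1 110. ] [643.7 286.1  13. ]
nozzle_yellow_grip 0.55 [365. 186.] [497.1 167.2  15.9] [497.9 167.7  13. ]
nozzle_green_eye 0.96 [239. 131.] [442.2   5.9   4.1] [441.1   8.2  13. ]
nozzle_green_grip 0.72 [255. 112.] [417.2  28.7  15.9] [417.4  28.1  13. ]
525 [537.  233.4  99.6] [589.6 251.  112.9]
350 [402.3  16.1  -0. ] [479.8  36.4  18.3]
```

```bash
cat >> look.py <<'E'
def green():
    c=cam("wrist"); P,h=cloud(c,v1=300)
    g=iscol(h,"green")&(P[:,2]>10)&(P[:,2]<35)&(P[:,0]<490)&(P[:,0]>340); G=P[g]
    g0=np.median(G[:,:2],0)
    k=(np.hypot(P[:,0]-g0[0],P[:,1]-g0[1])<125)&(P[:,2]>9)&(P[:,2]<22); B=P[k]
    for r in(40,18,11,9):
        m=B[:,:2]; 
        if r<40: m=B[abs((B[:,:2]-p)@n)<r][:,:2]
        else: m=B[np.hypot(*(B[:,:2]-g0).T)<r][:,:2]
        p=m.mean(0); u=np.linalg.svd(m-p,full_matrices=False)[2][0]; u=u*np.sign(u[0]); n=np.array([-u[1],u[0]])
    t=(B[:,:2]-p)@u; w=(B[:,:2]-p)@n; print("axis dir",u,"yaw",np.arctan2(u[1],u[0]),"pt",p)
    tg=(G[:,:2]-p)@u; print("green t hist",np.histogram(tg,bins=np.arange(-90,90,10))); 
    k=abs(w)<9
    for a in range(-90,90,10):
        q=k&(t>=a)&(t<a+10)
        if q.sum()>5: print(a+5,q.sum(),"w",np.round([w[q].min(),w[q].max()],1),"z95",np.round(np.percentile(B[q,2],95),1))
    R_=(np.hypot(P[:,0]-p[0],P[:,1]-p[1])<100)&(P[:,2]>3)&(P[:,2]<40); W=(P[R_][:,:2]-p)@n; Tt=(P[R_][:,:2]-p)@u; e=(abs(W)>13)&(abs(W)<36); 
    if e.any(): print("eye t",np.median(Tt[e]),"w",W[e].min(),W[e].max(),"z",P[R_][e][:,2].min(),P[R_][e][:,2].max(),e.sum())
    return p,u,n
E
python3 - <<'E'
from look import *
p,u,n=green()
E
```

```text
axis dir [ 1.  -0.1] yaw -0.09257126278638889 pt [442.5  25.6]
green t hist (array([  0,   0,   0,   0,   0, 104, 112,  78,   0,   0,   0,   0,  48,
         0,   0,   0,   0]), array([-90, -80, -70, -60, -50, -40, -30, -20, -10,   0,  10,  20,  30,
        40,  50,  60,  70,  80]))
-65 49 w [-6.3  5.3] z95 15.2
-55 100 w [-7.1  5.7] z95 15.3
-45 112 w [-8.   6.9] z95 16.2
-35 121 w [-8.5  7.6] z95 16.7
-25 122 w [-8.5  7.5] z95 16.9
-15 116 w [-8.7  7.4] z95 16.8
-5 108 w [-8.5  7. ] z95 16.5
5 119 w [-8.9  7. ] z95 17.0
15 108 w [-8.5  7.3] z95 16.5
25 105 w [-8.4  7.2] z95 16.6
35 103 w [-8.6  7.2] z95 16.5
45 78 w [-7.5  6.3] z95 16.1
55 74 w [-6.2  5.1] z95 14.5
65 50 w [-5.6  5.3] z95 14.5
75 53 w [-6.2  4.6] z95 14.7
eye t 2.782021340559078 w -32.97650348461133 -13.014126192783651 z 3.0042200057572472 28.554201970394104 99
```

```bash
python3 - <<'E'
from h import *
rows([409.6,28.1,60],-0.093)
E
```

```text
rot [ 0.    -0.002  0.173] shift after [ 53.7 -90.7 157.9] shift before [ 68.2 -80.1 158. ]
```

```bash
python3 -m jog '[{"tx":0,"ty":0,"tz":0,"ax":0,"ay":0,"az":0.173,"jaw":0},{"tx":27,"ty":-45,"tz":50,"ax":0,"ay":0,"az":0,"jaw":0},{"tx":27,"ty":-45,"tz":50,"ax":0,"ay":0,"az":0,"jaw":0},{"tx":0,"ty":0,"tz":50,"ax":0,"ay":0,"az":0,"jaw":0},{"tx":0,"ty":0,"tz":0,"ax":0,"ay":0,"az":0,"jaw":0}]'|grep -E "eef|rot|force"
python3 - <<'E'
from look import *
p,u,n=green(); t=p+u*0
rows([409.6,28.1,-31],-0.093)
E
```

```text
eef_pos: [416.2, 40.3, 80.5]
ee_rot: [-0.003, 0.047, 0.999, 0.001]
force: [0.7, -0.1, 0.7]
grip_force: 0.0
axis dir [ 1.  -0.1] yaw -0.09599026408219372 pt [437.4  25.7]
green t hist (array([  0,   0,   0,   0,   0,  99, 207, 204,  47,   0,   0,   0,  45,
        35,   0,   0,   0]), array([-90, -80, -70, -60, -50, -40, -30, -20, -10,   0,  10,  20,  30,
        40,  50,  60,  70,  80]))
-55 201 w [-6.   5.9] z95 14.8
-45 207 w [-7.   7.4] z95 15.2
-35 242 w [-8.   7.4] z95 16.7
-25 227 w [-8.2  7.4] z95 16.8
-15 220 w [-7.6  7.3] z95 16.8
-5 206 w [-7.8  7.3] z95 16.3
5 223 w [-8.9  7.2] z95 17.5
15 192 w [-7.4  7.2] z95 16.4
25 193 w [-7.7  7.2] z95 16.3
35 195 w [-7.8  8. ] z95 16.5
45 143 w [-7.8  7.9] z95 16.3
55 129 w [-5.5  5.3] z95 14.7
65 123 w [-5.7  5.2] z95 14.3
75 24 w [-5.8  5.2] z95 14.0
eye t 7.620221903423778 w -33.02408367170006 -13.296017189145058 z 3.299061913222914 28.43583792127623 223
rot [ 0. -0. -0.] shift after [  7.2 -12.8 113.5] shift before [  7.  -12.8 113.6]
```

```bash
python3 -m jog '[{"tx":7.4,"ty":-12.6,"tz":30,"ax":0,"ay":0,"az":0,"jaw":0},{"tx":0,"ty":0,"tz":40,"ax":0,"ay":0,"az":0,"jaw":0},{"tx":0,"ty":0,"tz":25,"ax":0,"ay":0,"az":0,"jaw":0},{"tx":0,"ty":0,"tz":10,"ax":0,"ay":0,"az":0,"jaw":0},{"tx":0,"ty":0,"tz":4,"ax":0,"ay":0,"az":0,"jaw":0}]'|grep -E "eef|rot|force"
python3 -m jog '[{"tx":0,"ty":0,"tz":0,"ax":0,"ay":0,"az":0,"jaw":0}]'|grep -E "eef|force"
python3 -m jog '[{"tx":0,"ty":0,"tz":0,"ax":0,"ay":0,"az":0,"jaw":1},{"tx":0,"ty":0,"tz":0,"ax":0,"ay":0,"az":0,"jaw":1},{"tx":0,"ty":0,"tz":0,"ax":0,"ay":0,"az":0,"jaw":1},{"tx":0,"ty":0,"tz":0,"ax":0,"ay":0,"az":0,"jaw":1},{"tx":0,"ty":0,"tz":0,"ax":0,"ay":0,"az":0,"jaw":1}]' 80|grep -E "eef|width|force"
python3 -c "
from h import *
s=sense();print(s['eef_pos'],yaw(s))"
```

```text
eef_pos: [410.8, 27.9, -25.6]
ee_rot: [0.001, 0.046, 0.999, -0.0]
force: [0.3, 0.4, 1.1]
grip_force: 0.0
eef_pos: [410.5, 27.8, -25.6]
force: [-0.3, -0.3, 0.6]
grip_force: 0.0
eef_pos: [410.2, 27.8, -25.6]
force: [-1.7, 0.8, 9.8]
grip_width: 0.147
grip_force: 78.2
[410.15291972  27.7813303  -25.56776726] -0.09365035589790562
```

```bash
python3 -m jog '[{"tx":0,"ty":0,"tz":0,"ax":0,"ay":0,"az":0,"jaw":0},{"tx":0,"ty":0,"tz":0,"ax":0,"ay":0,"az":0,"jaw":0},{"tx":0,"ty":0,"tz":0,"ax":0,"ay":0,"az":0,"jaw":0},{"tx":0,"ty":0,"tz":3,"ax":0,"ay":0,"az":0,"jaw":0},{"tx":0,"ty":0,"tz":3,"ax":0,"ay":0,"az":0,"jaw":0}]'|grep -E "eef|force"
python3 -m jog '[{"tx":0,"ty":0,"tz":0,"ax":0,"ay":0,"az":0,"jaw":0},{"tx":0,"ty":0,"tz":0,"ax":0,"ay":0,"az":0,"jaw":0}]'|grep -E "eef|force"
python3 - <<'E'
from look import *
green()
E
```

```text
eef_pos: [409.7, 27.8, -32.3]
force: [-13.9, 1.8, 60.6]
grip_force: 30.2
eef_pos: [409.7, 27.9, -32.1]
force: [-3.7, 0.9, 10.8]
grip_force: 5.8
axis dir [0.1 1. ] yaw 1.4772156005489514 pt [401.6  28.9]
green t hist (array([  0,   0,   0,   0,   0,   0,   0,   0, 586, 662,   0,   0,   0,
         0,   0,   0,   0]), array([-90, -80, -70, -60, -50, -40, -30, -20, -10,   0,  10,  20,  30,
        40,  50,  60,  70,  80]))
-35 161 w [-1.7  0.1] z95 21.5
-25 317 w [-8.8  4.2] z95 21.5
-5 614 w [-9.  9.] z95 16.3
5 619 w [-9.  9.] z95 16.5
25 334 w [-8.9  4.1] z95 21.3
35 154 w [-1.6  0. ] z95 21.3
eye t -0.33784202970207416 w -24.578439200203167 24.42006359769139 z 3.108100354407668 25.517202750066843 1472
```

```bash
python3 -m jog '[{"tx":0,"ty":0,"tz":-4,"ax":0,"ay":0,"az":0,"jaw":0},{"tx":0,"ty":0,"tz":0,"ax":0,"ay":0,"az":0,"jaw":0}]'|grep -E "eef|force|width"
python3 - <<'E'
from look import *
c=cam("wrist"); P,h=cloud(c,v1=330); s=sense(); Q=(P-s["eef_pos"])@Rt(s); Q[:,2]*=-1
# finger front faces: tool x ~ 11, |y| 15..40
k=(abs(Q[:,0]-11)<2.5)&(abs(Q[:,1])>15)&(abs(Q[:,1])<45)
for lo,hi in((-45,-38),(-38,-30),(-30,-24),(-24,-18),(18,24),(24,30),(30,38),(38,45)):
    q=Q[k&(Q[:,1]>=lo)&(Q[:,1]<hi)]
    if len(q): print(lo,hi,len(q),"z min",np.round(np.sort(q[:,2])[:6],1))
k=(abs(Q[:,1])<10)&(Q[:,0]>12)&(Q[:,0]<60); slices(Q[k],12,60,8)
E
```

```text
eef_pos: [409.8, 27.8, -28.4]
force: [0.0, 0.3, -0.4]
grip_width: 0.499
grip_force: 0.0
-45 -38 730 z min [27.1 27.4 27.4 27.4 27.5 27.6]
-38 -30 425 z min [27.1 27.2 27.3 27.3 27.3 27.4]
-30 -24 1026 z min [27.  27.5 27.5 27.5 27.7 27.7]
-24 -18 701 z min [26.9 27.2 27.3 27.4 27.4 27.7]
18 24 647 z min [26.6 27.  27.1 27.2 27.3 27.5]
24 30 1048 z min [27.1 27.3 27.3 27.4 27.5 27.5]
30 38 482 z min [26.9 27.1 27.3 27.3 27.3 27.4]
38 45 661 z min [26.8 27.1 27.1 27.5 27.5 27.5]
16.0 n 701 y [-9.7  0.4 10. ] z98 43.8
24.0 n 634 y [-10.   -0.1   9.9] z98 43.2
32.0 n 905 y [-9.9 -0.1 10. ] z98 42.4
40.0 n 670 y [-9.8 -0.1 10. ] z98 29.4
48.0 n 718 y [-10.   -0.1   9.8] z98 29.5
56.0 n 771 y [-10.   -0.1  10. ] z98 29.5
```

```bash
python3 - <<'E'
from look import *
c=cam("wrist"); P,h=cloud(c,v1=330); s=sense(); Q=(P-s["eef_pos"])@Rt(s); Q[:,2]*=-1
for lo,hi in((-30,-26),(-25,-21),(21,25),(26,30)):
    q=Q[(Q[:,1]>=lo)&(Q[:,1]<hi)&(Q[:,0]>5)&(Q[:,0]<20)]
    print(lo,hi,[(b,int(m.sum()),round(np.median(q[m,0]),1)) for b in range(26,60,3) for m in [(q[:,2]>=b)&(q[:,2]<b+3)] if m.sum()])
E
```

```text
-30 -26 [(26, 136, np.float64(13.7)), (29, 44, np.float64(14.2)), (35, 8, np.float64(10.9)), (38, 10, np.float64(11.2)), (41, 15, np.float64(11.3)), (44, 17, np.float64(11.2)), (47, 14, np.float64(11.3)), (50, 18, np.float64(11.3)), (53, 16, np.float64(11.2)), (56, 21, np.float64(11.3)), (59, 19, np.float64(11.1))]
-25 -21 [(26, 156, np.float64(13.7)), (29, 34, np.float64(12.9)), (32, 6, np.float64(7.5)), (35, 23, np.float64(10.9)), (38, 41, np.float64(11.1)), (41, 30, np.float64(11.1)), (44, 37, np.float64(11.1)), (47, 40, np.float64(11.1)), (50, 46, np.float64(11.1)), (53, 44, np.float64(11.2)), (56, 51, np.float64(11.2)), (59, 50, np.float64(11.1))]
21 25 [(26, 152, np.float64(13.7)), (29, 33, np.float64(13.1)), (32, 8, np.float64(7.7)), (35, 18, np.float64(10.5)), (38, 35, np.float64(11.2)), (41, 36, np.float64(11.2)), (44, 40, np.float64(11.2)), (47, 40, np.float64(11.2)), (50, 37, np.float64(11.2)), (53, 45, np.float64(11.1)), (56, 49, np.float64(11.1)), (59, 52, np.float64(11.1))]
26 30 [(26, 146, np.float64(13.6)), (29, 35, np.float64(14.4)), (35, 4, np.float64(11.2)), (38, 18, np.float64(11.2)), (41, 14, np.float64(11.2)), (44, 16, np.float64(11.2)), (47, 17, np.float64(11.3)), (50, 15, np.float64(11.3)), (53, 22, np.float64(11.3)), (56, 19, np.float64(11.3)), (59, 26, np.float64(11.2))]
```

```bash
python3 -m jog '[{"tx":0,"ty":0,"tz":0,"ax":0,"ay":0,"az":0,"jaw":1},{"tx":0,"ty":0,"tz":0,"ax":0,"ay":0,"az":0,"jaw":1},{"tx":0,"ty":0,"tz":0,"ax":0,"ay":0,"az":0,"jaw":1},{"tx":0,"ty":0,"tz":0,"ax":0,"ay":0,"az":0,"jaw":1}]' 60|grep -E "eef|width|force"
python3 -m jog '[{"tx":0,"ty":0,"tz":-10,"ax":0,"ay":0,"az":0,"jaw":1},{"tx":0,"ty":0,"tz":-20,"ax":0,"ay":0,"az":0,"jaw":1},{"tx":0,"ty":0,"tz":-40,"ax":0,"ay":0,"az":0,"jaw":1},{"tx":0,"ty":0,"tz":-40,"ax":0,"ay":0,"az":0,"jaw":1},{"tx":0,"ty":0,"tz":0,"ax":0,"ay":0,"az":0,"jaw":1}]'|grep -E "eef|width|force"
python3 - <<'E'
from look import *
ridge()
E
```

```text
eef_pos: [409.6, 27.9, -28.3]
force: [-1.6, -0.4, 4.8]
grip_width: 0.159
grip_force: 58.6
eef_pos: [411.2, 27.6, 84.1]
force: [0.1, -0.4, -1.3]
grip_width: 0.16
grip_force: 58.7
12.5 97 44.7
17.5 89 44.2
22.5 91 44.1
27.5 95 44.2
32.5 74 40.9
y centres [np.float64(0.07), np.float64(0.02)]
```

```bash
python3 -m jog '[{"tx":0,"ty":0,"tz":-45,"ax":0,"ay":0,"az":-0.174,"jaw":1},{"tx":0,"ty":0,"tz":0,"ax":0,"ay":0.12,"az":0,"jaw":1},{"tx":0,"ty":0,"tz":0,"ax":0.15,"ay":0,"az":0,"jaw":1},{"tx":0,"ty":0,"tz":0,"ax":0.15,"ay":0,"az":0,"jaw":1},{"tx":0,"ty":0,"tz":0,"ax":0.15,"ay":0,"az":0,"jaw":1}]'|grep -E "eef|force"
python3 -m jog '[{"tx":0,"ty":0,"tz":0,"ax":0.15,"ay":0,"az":0,"jaw":1},{"tx":0,"ty":0,"tz":0,"ax":0,"ay":0,"az":0,"jaw":1},{"tx":0,"ty":0,"tz":0,"ax":0,"ay":0,"az":0,"jaw":1}]'|grep -E "eef|width|force"
python3 - <<'E'
from look import *
s=sense();E=[-36,-20.2,-42.3]; eyeto(hook("green",-85),E,RY,0.12,0.6); ridge()
for n in("scene","top"):
  c=cam(n); A=Rt(s)
  for a in (0,16,32,50,-20): print(a,proj(c,s["eef_pos"]+A@[-36,-21*np.cos(np.radians(a)),-36.5-21*np.sin(np.radians(a))]))
  for q in "nozzle_green_eye nozzle_green_grip".split():
    for r in place_of(q,n)[:3]: print(n,q,round(r["conf"],2),np.round(r["centre"],1),at_d(c,*r["centre"]))
E
```

```text
eef_pos: [409.4, 27.9, 125.7]
force: [0.4, -1.3, -1.2]
grip_force: 58.8
eef_pos: [409.5, 27.7, 126.1]
force: [0.1, 0.2, -1.4]
grip_width: 0.158
grip_force: 58.9
rot [ 0. -0.  0.] shift after [-130.1   50.1  -22.7] shift before [-130.1   50.1  -22.7]
TCP [532.8  91.9 101. ]
12.5 101 43.5
17.5 89 42.6
22.5 94 42.6
27.5 98 42.6
32.5 92 39.8
y centres [np.float64(0.85), np.float64(0.62)]
0 [292.5 187.2]
16 [291.7 185.5]
32 [290.7 183.9]
50 [289.3 182.5]
-20 [293.1 189.4]
scene nozzle_green_eye 0.59 [292.1 185. ] [459.7  49.5 157.3]
scene nozzle_green_grip 0.64 [283.4 191.5] [417.2  36.9 162.7]
scene nozzle_green_grip 0.3 [290.1 184.1] [453.8  51.5 162.9]
scene nozzle_green_grip 0.24 [444.7 286.4] [ 608.  -455.7   19. ]
0 [305.4 224.1]
16 [303.9 223.9]
32 [302.1 223.8]
50 [299.8 223.9]
-20 [306.6 224.5]
top nozzle_green_eye 0.62 [301.6 224.2] [450.6  45.2 155.1]
top nozzle_green_grip 0.69 [297.4 234.2] [414.   50.1 264.4]
top nozzle_green_grip 0.63 [232.4 164.1] [667.4 281.    8.5]
```

```bash
cat >> look.py <<'E'
def ringpts(ex,ax_up,rng=(10,37),names=("scene","top","wrist")):
    s=sense();A=Rt(s)
    for n in names:
        c=cam(n); P,h=cloud(c,v1=400); Q=(P-s["eef_pos"])@A; dy=Q[:,1]; dz=-Q[:,2]-ax_up; r=np.hypot(dy,dz)
        k=(abs(Q[:,0]-ex)<7)&(r>rng[0])&(r<rng[1])
        for i in np.where(k)[0][:40]: print(n,np.round([Q[i,0],dy[i],dz[i],r[i],np.degrees(np.arctan2(dz[i],-dy[i]))],0),h[i])
E
python3 - <<'E'
from look import *
ringpts(-36,36)
E
```

```text
scene [-38. -16.  20.  26.  51.] [ 10   4 179]
scene [-36. -24.  20.  31.  40.] [173   6 163]
scene [-36. -29.  19.  34.  34.] [ 15   3 166]
scene [-36. -18.  17.  25.  44.] [  6   8 160]
scene [-39. -24.  16.  28.  34.] [  0   3 154]
scene [-35. -33.  16.  37.  26.] [ 10   5 159]
scene [-32. -16.  16.  22.  45.] [  6   7 181]
scene [-37. -15.  14.  20.  44.] [ 10   5 158]
scene [-37. -29.  13.  32.  23.] [173   6 168]
scene [-37. -34.  12.  36.  19.] [165   3 164]
scene [-37.  -7.  11.  13.  60.] [  0   4 172]
scene [-37. -12.  11.  16.  43.] [  0   7 153]
scene [-38. -31.   9.  32.  16.] [  0   5 158]
scene [-36. -12.   8.  15.  34.] [ 15   4 138]
scene [-34. -35.   7.  35.  11.] [  0   3 147]
scene [-32. -10.   6.  12.  33.] [ 10   5 141]
scene [-36. -10.   5.  11.  27.] [  0   4 131]
scene [-37. -33.   2.  33.   4.] [  0   2 131]
scene [-35. -10.   2.  10.  13.] [ 15   4 120]
scene [-35. -15.   2.  15.   7.] [120   2 125]
scene [-37. -26.  -0.  26.  -1.] [165   4 120]
scene [-38. -31.  -1.  31.  -2.] [170   6 138]
scene [-37. -10.  -2.  11. -10.] [  0   4 128]
scene [-39. -12.  -
[... 2343 characters left out ...]
.   7.  10.  43.] [15  9 58]
wrist [-34.  -7.   7.  10.  47.] [60  9 60]
wrist [-36. -10.   6.  12.  30.] [ 45  10 107]
wrist [-34.  -9.   8.  12.  39.] [100  11  68]
wrist [-35.  -9.   7.  11.  37.] [90 13 58]
wrist [-35.  -8.   7.  11.  40.] [60 13 60]
wrist [-35.  -8.   7.  11.  43.] [80 12 65]
wrist [-35.  -7.   7.  11.  45.] [90  4 64]
wrist [-35. -10.   8.  13.  38.] [ 90   2 105]
wrist [-36. -10.   7.  12.  36.] [53 15 68]
wrist [-34.  -9.   8.  12.  43.] [68 17 61]
wrist [-34.  -8.   9.  12.  46.] [90  5 55]
wrist [-35.  -8.   8.  11.  45.] [98 17 61]
wrist [-35.  -7.   8.  11.  47.] [143  16  63]
wrist [-35. -10.   8.  13.  38.] [30  8 98]
wrist [-35.  -9.   9.  13.  42.] [75  8 62]
```

```bash
python3 - <<'E'
from look import *
eyeto(hook("green",-90),[-37,-21.3,-44],RY,0.12,0.6); eyeto(hook("green",-38),[-37,-21.3,-44],RY,0.12,0.6)
A=Rt(); print(A.T)
E
```

```text
rot [ 0. -0. -0.] shift after [-124.    51.2  -20.8] shift before [-124.    51.3  -20.8]
TCP [526.7  91.4 100.2]
rot [ 0. -0. -0.] shift after [-175.8   53.9  -17. ] shift before [-175.8   54.   -17. ]
TCP [577.4  95.5  89.3]
[[-1.  -0.1  0.1]
 [-0.1  0.8 -0.6]
 [-0.1 -0.6 -0.8]]
```

```bash
python3 -m jog '[{"tx":0,"ty":51.2,"tz":-20.8,"ax":0,"ay":0,"az":0,"jaw":1},{"tx":-41,"ty":0,"tz":0,"ax":0,"ay":0,"az":0,"jaw":1},{"tx":-41,"ty":0,"tz":0,"ax":0,"ay":0,"az":0,"jaw":1},{"tx":-41,"ty":0,"tz":0,"ax":0,"ay":0,"az":0,"jaw":1},{"tx":0,"ty":0,"tz":0,"ax":0,"ay":0,"az":0,"jaw":1}]'|grep -E "eef|width|force"
python3 - <<'E'
from look import *
eyeto(hook("green",-66),[-37,-21.3,-44],RY,0.12,0.6); eyeto(hook("green",-38),[-37,-21.3,-44],RY,0.12,0.6); ringpts(-37,36,names=("scene",))
E
```

```text
eef_pos: [527.1, 91.1, 99.2]
force: [-1.6, -0.0, -1.3]
grip_width: 0.161
grip_force: 59.1
rot [ 0. -0. -0.] shift after [-23.5   1.    0.9] shift before [-23.5   1.    0.9]
TCP [550.1  93.3  95.2]
rot [ 0. -0. -0.] shift after [-51.3   2.4   2.9] shift before [-51.3   2.4   2.9]
TCP [577.4  95.5  89.3]
scene [-37. -23.  21.  31.  43.] [120  13 100]
scene [-31. -24.  20.  31.  40.] [120   5  95]
scene [-35. -24.  18.  30.  38.] [120  10  99]
scene [-39. -23.  17.  29.  36.] [128   9 110]
scene [-37. -31.  17.  36.  28.] [  0   2 120]
scene [-39. -12.  15.  19.  52.] [130   8  98]
scene [-38. -29.  13.  32.  25.] [  0   4 143]
scene [-40. -31.  12.  34.  22.] [ 20   5 155]
scene [-35. -15.  13.  20.  40.] [150   2 113]
scene [-37. -33.  10.  35.  16.] [174   8 159]
scene [-35. -33.   7.  34.  11.] [  0   7 151]
scene [-41. -30.   5.  31.   9.] [ 15   4 142]
scene [-35. -12.   6.  13.  28.] [150   5 140]
scene [-40. -10.   5.  11.  25.] [  0   3 154]
scene [-39. -32.   2.  32.   4.] [165   4 120]
scene [-38. -11.   2.  11.   9.] [  0   4 129]
scene [-35. -30.   0.  30.   0.] [ 15   4 115]
scene [-30. -14.   1.  14.   2.] [165   4 119]
scene [-37. -16.  -2.  16.  -7.] [ 15   5 108]
scene [-38. -19.  -3.  19.  -9.] [  0   2 104]
scene [-34. -30.  -3.  30.  -5.] [70  8 99]
scene [-32. -10.  -3.  11. -16.] [170   7 108]
scene [-36. -20.  -6.  20. -17.] [105  12  88]
```

```bash
python3 - <<'E'
from look import *
c=cam("scene"); P,h=cloud(c,300,345,140,185)
for n in("green","red"):
    k=iscol(h,n)&(P[:,2]>115)&(P[:,2]<160)&(abs(P[:,1]-TIP[n][1])<25)
    D=P[k]-TIP[n]; ex=np.array([np.cos(RY),np.sin(RY)]); a=D[:,:2]@ex; b=D[:,:2]@[-ex[1],ex[0]]
    o=np.argsort(a); print(n,np.round(np.stack([a,b,D[:,2]+a*np.tan(np.radians(12))],1)[o],0).tolist())
E
```

```text
green []
red [[5.0, 0.0, 2.0]]
```

```bash
python3 -m jog '[{"tx":-12,"ty":0.5,"tz":0.5,"ax":0,"ay":0,"az":0,"jaw":1},{"tx":-11.5,"ty":0.5,"tz":0.4,"ax":0,"ay":0,"az":0,"jaw":1},{"tx":-4,"ty":0.2,"tz":0.3,"ax":0,"ay":0,"az":0,"jaw":1}]'|grep -E "eef|force"
python3 -m jog '[{"tx":-4,"ty":0.2,"tz":0.3,"ax":0,"ay":0,"az":0,"jaw":1},{"tx":-4,"ty":0.2,"tz":0.3,"ax":0,"ay":0,"az":0,"jaw":1}]'|grep -E "eef|force"
python3 -m jog '[{"tx":-4,"ty":0.2,"tz":0.3,"ax":0,"ay":0,"az":0,"jaw":1},{"tx":-4,"ty":0.2,"tz":0.3,"ax":0,"ay":0,"az":0,"jaw":1}]'|grep -E "eef|force"
python3 -m jog '[{"tx":-4,"ty":0.2,"tz":0.3,"ax":0,"ay":0,"az":0,"jaw":1},{"tx":-4,"ty":0.2,"tz":0.3,"ax":0,"ay":0,"az":0,"jaw":1},{"tx":0,"ty":0,"tz":0,"ax":0,"ay":0,"az":0,"jaw":1}]'|grep -E "eef|width|force"
python3 - <<'E'
from look import *
eyeto(hook("green",-38),[-37,-21.3,-44],RY,0.12,0.6); ridge()
E
```

```text
eef_pos: [553.3, 93.8, 95.1]
force: [0.9, -0.1, -0.7]
grip_force: 59.1
eef_pos: [560.6, 94.5, 93.6]
force: [-0.4, 0.7, -1.3]
grip_force: 59.1
eef_pos: [568.6, 95.1, 91.9]
force: [0.2, 0.3, -1.0]
grip_force: 59.1
eef_pos: [576.3, 95.7, 90.1]
force: [-0.4, 0.5, -1.4]
grip_width: 0.16
grip_force: 59.1
rot [ 0. -0. -0.] shift after [-1.1  0.1  0.7] shift before [-1.1  0.1  0.7]
TCP [577.4  95.5  89.3]
12.5 99 43.5
17.5 91 42.7
22.5 92 42.7
27.5 97 42.6
32.5 91 39.9
y centres [np.float64(0.23), np.float64(0.21)]
```

```bash
python3 -m jog '[{"tx":-0.5,"ty":2.2,"tz":3.3,"ax":0,"ay":0,"az":0,"jaw":1},{"tx":0,"ty":0,"tz":0,"ax":0,"ay":0,"az":0,"jaw":1}]'|grep -E "eef|force"
python3 -m jog '[{"tx":-0.2,"ty":0.8,"tz":1.2,"ax":0,"ay":0,"az":0,"jaw":1},{"tx":0,"ty":0,"tz":0,"ax":0,"ay":0,"az":0,"jaw":1}]'|grep -E "eef|force"
python3 -m jog '[{"tx":-0.2,"ty":0.8,"tz":1.2,"ax":0,"ay":0,"az":0,"jaw":1},{"tx":0,"ty":0,"tz":0,"ax":0,"ay":0,"az":0,"jaw":1}]'|grep -E "eef|force"
```

```text
eef_pos: [576.0, 95.6, 85.9]
force: [0.2, 0.0, -1.1]
grip_force: 59.1
eef_pos: [576.3, 95.6, 85.1]
force: [0.4, -0.7, 0.6]
grip_force: 59.3
eef_pos: [576.7, 95.4, 84.2]
force: [-1.2, -1.1, 4.5]
grip_force: 59.7
```

```bash
python3 -m jog '[{"tx":0,"ty":0,"tz":0,"ax":0,"ay":0,"az":0,"jaw":0.4},{"tx":0,"ty":0,"tz":0,"ax":0,"ay":0,"az":0,"jaw":0.3},{"tx":0,"ty":0,"tz":0,"ax":0,"ay":0,"az":0,"jaw":0.2},{"tx":0,"ty":0,"tz":0,"ax":0,"ay":0,"az":0,"jaw":0.1},{"tx":0,"ty":0,"tz":0,"ax":0,"ay":0,"az":0,"jaw":0.0}]'|grep -E "eef|width|force"
python3 -m jog '[{"tx":0,"ty":0,"tz":0,"ax":0,"ay":0,"az":0,"jaw":0},{"tx":0,"ty":0,"tz":0,"ax":0,"ay":0,"az":0,"jaw":0},{"tx":0,"ty":0,"tz":0,"ax":0,"ay":0,"az":0,"jaw":0}]'|grep -E "width|force"
python3 - <<'E'
from look import *
c=cam("wrist"); P,h=cloud(c,v1=400); k=(abs(P[:,1]-100)<40)&(P[:,2]>60)&(P[:,2]<140)&(P[:,0]<600)&iscol(h,"green"); print(k.sum(),P[k].min(0),P[k].max(0),np.median(P[k],0)) if k.sum() else print("none")
E
```

```text
eef_pos: [576.2, 95.6, 83.3]
force: [0.4, 0.4, 0.5]
grip_width: 0.499
grip_force: 0.0
force: [0.1, -0.6, 0.1]
grip_width: 0.499
grip_force: 0.0
1263 [575.3 100.2 102.6] [600.  116.1 114.8] [587.2 110.6 111.8]
```

```bash
python3 -m jog '[{"tx":20,"ty":0,"tz":0,"ax":0,"ay":0,"az":0,"jaw":0},{"tx":30,"ty":0,"tz":0,"ax":0,"ay":0,"az":0,"jaw":0},{"tx":50,"ty":0,"tz":0,"ax":0,"ay":0,"az":0,"jaw":0},{"tx":40,"ty":0,"tz":-30,"ax":-0.15,"ay":0,"az":0,"jaw":0},{"tx":0,"ty":0,"tz":-40,"ax":-0.15,"ay":0,"az":0,"jaw":0}]'|grep -E "eef|force"
python3 -m jog '[{"tx":0,"ty":-20,"tz":-40,"ax":-0.15,"ay":0,"az":0,"jaw":0},{"tx":0,"ty":-20,"tz":-10,"ax":-0.15,"ay":0,"az":0,"jaw":0},{"tx":0,"ty":0,"tz":0,"ax":0,"ay":-0.12,"az":0,"jaw":0},{"tx":0,"ty":0,"tz":0,"ax":0,"ay":0,"az":0.16,"jaw":0},{"tx":0,"ty":0,"tz":0,"ax":0,"ay":0,"az":0,"jaw":0}]'|grep -E "eef|force"
cat >> look.py <<'E'
def hang(n,camn="wrist"):
    c=cam(camn); P,h=cloud(c,v1=400); t=np.array(TIP[n]); D=P-t; ex=np.array([np.cos(RY),np.sin(RY)]); a=D[:,:2]@ex-50; b=D[:,:2]@[-ex[1],ex[0]]
    k=iscol(h,n)&(abs(b)<25)&(a<0)&(a>-140)&(P[:,2]>60)&(P[:,2]<121)
    print(n,k.sum(),"hx",np.round([a[k].min(),a[k].max()]),"b",np.round([b[k].min(),np.median(b[k]),b[k].max()],1),"z",np.round([P[k,2].min(),P[k,2].max()],1)) if k.sum() else print(n,"none")
E
python3 - <<'E'
from look import *
hang("green"); hang("yellow"); s=sense(); print(s["eef_pos"],yaw(s),st(s["eef_pos"])); rows(wd([-160,-28,96]),SY)
E
```

```text
eef_pos: [439.8, 120.3, 161.1]
force: [1.0, 0.5, -0.4]
grip_force: 0.0
eef_pos: [451.0, 94.2, 217.3]
force: [-0.5, 0.8, -1.0]
grip_force: 0.0
green 232 hx [-81. -54.] b [-5.3  2.3  8.2] z [106.6 114.8]
yellow 450 hx [-109.   -0.] b [-8.8 -0.6  7.8] z [100.3 115.7]
[451.1  94.4 217. ] -0.07648003869869802 [-204.2  297.3  217. ]
rot [-0. -0.  0.] shift after [ -44.2 -325.3  121. ] shift before [ -43.7 -325.4  121. ]
```

```bash
python3 -m jog '[{"tx":-8,"ty":-60,"tz":0,"ax":0,"ay":0,"az":0,"jaw":0},{"tx":-9,"ty":-60,"tz":0,"ax":0,"ay":0,"az":0,"jaw":0},{"tx":-9,"ty":-60,"tz":0,"ax":0,"ay":0,"az":0,"jaw":0},{"tx":-9,"ty":-60,"tz":20,"ax":0,"ay":0,"az":0,"jaw":0},{"tx":-9,"ty":-60,"tz":40,"ax":0,"ay":0,"az":0,"jaw":0}]'|grep -E "eef|force"
python3 -m jog '[{"tx":0,"ty":-25,"tz":50,"ax":0,"ay":0,"az":0,"jaw":0},{"tx":0,"ty":0,"tz":0,"ax":0,"ay":0,"az":0,"jaw":0},{"tx":0,"ty":0,"tz":0,"ax":0,"ay":0,"az":0,"jaw":0}]'|grep -E "eef|force"
python3 - <<'E'
from look import *
s=sense(); print(st(s["eef_pos"]),yaw(s)); c=cam("wrist"); P,h=cloud(c,v1=330); Q=T(P)
k=(abs(Q[:,1]+30)<22)&(Q[:,2]>25)&(Q[:,2]<95)&(Q[:,0]<-80)&(Q[:,0]>-240)
slices(Q[k],-220,-80)
e=Q[k&(Q[:,2]>64)]; print("eye",e.min(0),e.max(0),e.mean(0))
E
```

```text
eef_pos: [470.9, -200.9, 163.0]
force: [-0.0, 0.3, -0.7]
grip_force: 0.0
eef_pos: [469.1, -223.0, 114.5]
force: [-0.5, 0.1, 0.1]
grip_force: 0.0
[-161.5  -17.7  114.5] -0.07798573715280183
-205.0 n 70 y [-32.5 -30.  -27.6] z98 39.4
-195.0 n 86 y [-32.7 -30.1 -27.7] z98 40.3
-185.0 n 168 y [-35.2 -30.  -24.6] z98 44.7
-175.0 n 257 y [-37.8 -29.3 -22.2] z98 47.6
-165.0 n 242 y [-37.9 -29.4 -22.2] z98 48.9
-155.0 n 240 y [-38.2 -30.2 -22.2] z98 49.8
-145.0 n 224 y [-38.2 -29.5 -22.2] z98 50.4
-135.0 n 516 y [-43.1 -29.6 -16.5] z98 77.6
-125.0 n 92 y [-38.2 -30.5 -22.3] z98 54.9
-115.0 n 172 y [-36.8 -29.4 -22.4] z98 53.6
-105.0 n 210 y [-38.2 -29.1 -21.6] z98 54.7
-95.0 n 172 y [-37.3 -29.2 -21.6] z98 55.4
-85.0 n 142 y [-35.8 -29.3 -24.2] z98 55.0
eye [-135.6  -43.1   64.2] [-131.1  -16.5   79.5] [-133.7  -29.6   73.9]
```

```bash
python3 -m jog '[{"tx":4,"ty":-12.3,"tz":40,"ax":0,"ay":0,"az":0,"jaw":0},{"tx":0,"ty":0,"tz":45,"ax":0,"ay":0,"az":0,"jaw":0},{"tx":0,"ty":0,"tz":30,"ax":0,"ay":0,"az":0,"jaw":0},{"tx":0,"ty":0,"tz":12,"ax":0,"ay":0,"az":0,"jaw":0},{"tx":0,"ty":0,"tz":0,"ax":0,"ay":0,"az":0,"jaw":0}]'|grep -E "eef|force"
python3 -c "
from h import *
s=sense();print(st(s['eef_pos']))"
python3 -m jog '[{"tx":0,"ty":0,"tz":0,"ax":0,"ay":0,"az":0,"jaw":1},{"tx":0,"ty":0,"tz":0,"ax":0,"ay":0,"az":0,"jaw":1},{"tx":0,"ty":0,"tz":0,"ax":0,"ay":0,"az":0,"jaw":1},{"tx":0,"ty":0,"tz":0,"ax":0,"ay":0,"az":0,"jaw":1}]' 80|grep -E "eef|width|force"
python3 -c "
from h import *
s=sense();print(st(s['eef_pos']))"
```

```text
eef_pos: [464.1, -235.2, -13.0]
force: [1.0, -0.5, 0.1]
grip_force: 0.0
[-165.55702928  -30.29207497  -12.97553287]
eef_pos: [463.8, -235.6, -13.5]
force: [1.2, 0.0, 1.8]
grip_width: 0.163
grip_force: 77.9
[-165.82538586  -30.69488921  -13.48757784]
```

```bash
python3 -m jog '[{"tx":10,"ty":0,"tz":0,"ax":0,"ay":0,"az":0,"jaw":1},{"tx":10,"ty":0,"tz":0,"ax":0,"ay":0,"az":0,"jaw":1},{"tx":10,"ty":0,"tz":0,"ax":0,"ay":0,"az":0,"jaw":1},{"tx":12,"ty":0,"tz":0,"ax":0,"ay":0,"az":0,"jaw":1},{"tx":12,"ty":0,"tz":0,"ax":0,"ay":0,"az":0,"jaw":1}]'|grep -E "eef|width|force"
python3 -m jog '[{"tx":0,"ty":0,"tz":-50,"ax":0,"ay":0,"az":0,"jaw":1},{"tx":0,"ty":0,"tz":-50,"ax":0,"ay":0,"az":0,"jaw":1},{"tx":0,"ty":50,"tz":-45,"ax":0,"ay":0,"az":-0.16,"jaw":1},{"tx":0,"ty":55,"tz":0,"ax":0,"ay":0.095,"az":0,"jaw":1},{"tx":0,"ty":55,"tz":0,"ax":0,"ay":0.095,"az":0,"jaw":1}]'|grep -E "eef|width|force"
python3 -m jog '[{"tx":0,"ty":55,"tz":0,"ax":0,"ay":0,"az":0,"jaw":1},{"tx":0,"ty":55,"tz":0,"ax":0,"ay":0,"az":0,"jaw":1},{"tx":0,"ty":55,"tz":0,"ax":0,"ay":0,"az":0,"jaw":1},{"tx":0,"ty":50,"tz":0,"ax":0,"ay":0,"az":0,"jaw":1},{"tx":0,"ty":0,"tz":0,"ax":0,"ay":0,"az":0,"jaw":1}]'|grep -E "eef|width|force"
python3 - <<'E'
from look import *
s=sense(); print(yaw(s)); eyeto(hook("red",-90),[-31,0,-76.5],RY,0.19); ridge(); ringpts(-31,54,(9,40),("scene",))
E
```

```text
eef_pos: [408.6, -230.9, -14.0]
force: [0.3, 0.0, -1.1]
grip_width: 0.162
grip_force: 77.8
eef_pos: [403.7, -73.9, 128.5]
force: [0.9, -0.4, -1.4]
grip_width: 0.162
grip_force: 78.1
eef_pos: [386.2, 141.2, 127.7]
force: [-0.3, -0.8, -0.6]
grip_width: 0.163
grip_force: 78.2
0.08448020375817539
rot [-0. -0.  0.] shift after [-141.2   16.3   27.1] shift before [-141.3   15.8   27.1]
TCP [518.  168.2  74.4]
12.5 53 56.8
17.5 111 55.2
22.5 137 53.4
27.5 91 51.7
32.5 92 51.2
37.5 97 50.8
42.5 63 50.2
y centres [np.float64(1.68), np.float64(1.45), np.float64(1.44)]
scene [-38.  -9.   1.   9.   9.] [ 15   7 149]
```

```bash
python3 -m jog '[{"tx":-10,"ty":16,"tz":52.3,"ax":0,"ay":0,"az":0.004,"jaw":1},{"tx":-44,"ty":0,"tz":-8.4,"ax":0,"ay":0,"az":0,"jaw":1},{"tx":-44,"ty":0,"tz":-8.4,"ax":0,"ay":0,"az":0,"jaw":1},{"tx":-43,"ty":0,"tz":-8.4,"ax":0,"ay":0,"az":0,"jaw":1},{"tx":0,"ty":0,"tz":0,"ax":0,"ay":0,"az":0,"jaw":1}]'|grep -E "eef|width|force"
python3 - <<'E'
from look import *
E=[-31,0.5,-76]; eyeto(hook("red",-66),E,RY,0.19); eyeto(hook("red",-38),E,RY,0.19); ridge(); s=sense()
E3=s["eef_pos"]+Rt(s)@np.array(E); c=cam("scene"); print("exp eye",proj(c,E3))
for r in place_of("nozzle_red_eye","scene")[:3]: print(round(r["conf"],2),np.round(r["centre"],1))
E
```

```text
eef_pos: [521.0, 163.4, 73.9]
force: [-0.7, -0.1, -1.4]
grip_width: 0.161
grip_force: 78.2
rot [ 0.  0. -0.] shift after [-21.3   4.5  -0.1] shift before [-21.3   4.7  -0.1]
TCP [541.5 169.6  69.9]
rot [ 0.  0. -0.] shift after [-49.3   4.5   0.5] shift before [-49.3   4.9   0.5]
TCP [568.8 171.8  64.1]
12.5 77 56.6
17.5 104 55.6
22.5 132 52.5
27.5 103 52.0
32.5 107 51.4
37.5 108 51.0
42.5 39 50.2
y centres [np.float64(-0.16), np.float64(-0.37), np.float64(-0.37)]
exp eye [295.5 158.5]
0.58 [295.8 158.2]
```

```bash
python3 -m jog '[{"tx":-5,"ty":4.9,"tz":0,"ax":0,"ay":0,"az":0,"jaw":1},{"tx":-10,"ty":0,"tz":0,"ax":0,"ay":0,"az":0,"jaw":1},{"tx":-6,"ty":0,"tz":0,"ax":0,"ay":0,"az":0,"jaw":1},{"tx":-4,"ty":0,"tz":0.1,"ax":0,"ay":0,"az":0,"jaw":1}]'|grep -E "eef|force"
python3 -m jog '[{"tx":-4,"ty":0,"tz":0.1,"ax":0,"ay":0,"az":0,"jaw":1},{"tx":-4,"ty":0,"tz":0.1,"ax":0,"ay":0,"az":0,"jaw":1}]'|grep -E "eef|force"
python3 -m jog '[{"tx":-4,"ty":0,"tz":0.1,"ax":0,"ay":0,"az":0,"jaw":1},{"tx":-4,"ty":0,"tz":0.1,"ax":0,"ay":0,"az":0,"jaw":1}]'|grep -E "eef|force"
python3 -m jog '[{"tx":-4,"ty":0,"tz":0.1,"ax":0,"ay":0,"az":0,"jaw":1},{"tx":-4,"ty":0,"tz":0.1,"ax":0,"ay":0,"az":0,"jaw":1},{"tx":0,"ty":0,"tz":0,"ax":0,"ay":0,"az":0,"jaw":1}]'|grep -E "eef|width|force"
python3 - <<'E'
from look import *
eyeto(hook("red",-38),[-31,0,-76],RY,0.19); ridge()
E
```

```text
eef_pos: [543.3, 172.1, 69.6]
force: [0.8, 0.5, -0.9]
grip_force: 78.2
eef_pos: [550.9, 172.8, 68.0]
force: [0.2, -0.2, -0.4]
grip_force: 78.2
eef_pos: [558.8, 173.4, 66.3]
force: [-0.1, 0.1, -0.8]
grip_force: 78.2
eef_pos: [566.5, 173.9, 64.5]
force: [-0.1, -0.3, -1.2]
grip_width: 0.16
grip_force: 78.2
rot [ 0. -0. -0.] shift after [-2.1 -1.7 -0. ] shift before [-2.2 -1.7 -0. ]
TCP [568.7 172.3  64.1]
12.5 57 56.7
17.5 100 55.5
22.5 131 53.1
27.5 101 51.8
32.5 109 51.2
37.5 101 50.8
42.5 67 50.1
y centres [np.float64(0.22), np.float64(-0.01), np.float64(-0.01)]
```

```bash
python3 -m jog '[{"tx":-2.8,"ty":-1.5,"tz":4,"ax":0,"ay":0,"az":0,"jaw":1},{"tx":0,"ty":0,"tz":0,"ax":0,"ay":0,"az":0,"jaw":1}]'|grep -E "eef|force"
python3 -m jog '[{"tx":-0.3,"ty":0,"tz":1.5,"ax":0,"ay":0,"az":0,"jaw":1},{"tx":0,"ty":0,"tz":0,"ax":0,"ay":0,"az":0,"jaw":1}]'|grep -E "eef|force"
python3 -m jog '[{"tx":-0.3,"ty":0,"tz":1.5,"ax":0,"ay":0,"az":0,"jaw":1},{"tx":0,"ty":0,"tz":0,"ax":0,"ay":0,"az":0,"jaw":1}]'|grep -E "eef|force"
```

```text
eef_pos: [568.3, 172.4, 59.8]
force: [0.4, -0.5, -1.5]
grip_force: 78.2
eef_pos: [568.4, 172.6, 58.6]
force: [0.0, 0.2, -0.3]
grip_force: 78.2
eef_pos: [568.6, 172.6, 57.2]
force: [-0.2, -0.9, 0.1]
grip_force: 78.3
```

```bash
python3 -m jog '[{"tx":-0.2,"ty":0,"tz":1,"ax":0,"ay":0,"az":0,"jaw":1},{"tx":0,"ty":0,"tz":0,"ax":0,"ay":0,"az":0,"jaw":1},{"tx":0,"ty":0,"tz":0,"ax":0,"ay":0,"az":0,"jaw":1}]'|grep -E "eef|force"
```

```text
eef_pos: [568.8, 172.6, 56.5]
force: [-0.1, -0.3, 4.4]
grip_force: 78.6
```

Seated on the hook; release and retreat.

```bash
python3 -m jog '[{"tx":0,"ty":0,"tz":0,"ax":0,"ay":0,"az":0,"jaw":0.4},{"tx":0,"ty":0,"tz":0,"ax":0,"ay":0,"az":0,"jaw":0.2},{"tx":0,"ty":0,"tz":0,"ax":0,"ay":0,"az":0,"jaw":0.1},{"tx":0,"ty":0,"tz":0,"ax":0,"ay":0,"az":0,"jaw":0.1},{"tx":0,"ty":0,"tz":0,"ax":0,"ay":0,"az":0,"jaw":0.1}]'|grep -E "eef|width|force"
python3 -c "
from look import *
hang('red')"
python3 -m jog '[{"tx":30,"ty":0,"tz":5,"ax":0,"ay":0,"az":0,"jaw":0.1},{"tx":45,"ty":0,"tz":8,"ax":0,"ay":0,"az":0,"jaw":0.1},{"tx":50,"ty":0,"tz":-30,"ax":0,"ay":0,"az":0,"jaw":0.1},{"tx":0,"ty":0,"tz":-60,"ax":0,"ay":-0.095,"az":0,"jaw":0},{"tx":0,"ty":0,"tz":-60,"ax":0,"ay":-0.095,"az":0,"jaw":0}]'|grep -E "eef|rot|force"
python3 -m jog '[{"tx":0,"ty":0,"tz":-40,"ax":0,"ay":0,"az":0,"jaw":-1},{"tx":0,"ty":0,"tz":-40,"ax":0,"ay":0,"az":0,"jaw":-1},{"tx":0,"ty":0,"tz":0,"ax":0,"ay":0,"az":0,"jaw":-1},{"tx":0,"ty":0,"tz":0,"ax":0,"ay":0,"az":0,"jaw":-1},{"tx":0,"ty":0,"tz":0,"ax":0,"ay":0,"az":0,"jaw":-1}]'|grep -E "eef|rot|force"
python3 - <<'E'
from look import *
c=cam("wrist"); save(c,"final"); P,h=cloud(c,v1=400)
for n in("green","red","yellow"):
    hang(n); t=np.array(TIP[n]); D=P-t; ex=np.array([np.cos(RY),np.sin(RY)]); a=D[:,:2]@ex-50; b=D[:,:2]@[-ex[1],ex[0]]
    k=(abs(b)<16)&(a<-5)&(a>-150)&(P[:,2]>118)&(P[:,2]<150)&~iscol(h,n)
    if k.sum(): print(" ring?",k.sum(),"hx",np.round([a[k].min(),np.median(a[k]),a[k].max()]),"b",np.round([b[k].min(),b[k].max()],1),"z",np.round([P[k,2].max()],1))
s=sense();print(s["time_s"])
E
```

```text
eef_pos: [568.4, 172.6, 56.1]
force: [0.2, 0.4, 0.9]
grip_width: 0.452
grip_force: 0.0
red 2125 hx [-81. -52.] b [-9.  -0.5  7.4] z [106.7 117.9]
eef_pos: [466.2, 164.8, 217.1]
ee_rot: [0.002, -0.038, 0.999, -0.0]
force: [1.1, 0.2, 0.1]
grip_force: 0.0
eef_pos: [465.9, 164.9, 293.9]
ee_rot: [-0.001, -0.038, 0.999, -0.0]
force: [0.2, -0.2, -1.0]
grip_force: 0.0
green 205 hx [-81.  -5.] b [-5.   3.   9.3] z [105.4 117.1]
 ring? 212 hx [-56. -39.  -5.] b [-15.2  11.6] z [147.1]
red 240 hx [-80.  -3.] b [-8.2 -0.4  7.5] z [103.8 117.7]
 ring? 135 hx [-54. -36.  -5.] b [-13.2  13.3] z [146.5]
yellow 452 hx [-109.   -1.] b [-10.2  -1.1   8.1] z [100.3 114.7]
 ring? 124 hx [-54. -35.  -5.] b [-13.6  13.2] z [140.5]
53.225
```

```bash
python3 - <<'E'
from look import *
c=cam("wrist"); P,h=cloud(c,v1=400)
for n in("green","red","yellow"):
    D=P-np.array(TIP[n]); ex=np.array([np.cos(RY),np.sin(RY)]); a=D[:,:2]@ex-50; b=D[:,:2]@[-ex[1],ex[0]]
    k=(abs(b)<16)&(a<-28)&(a>-56)&(P[:,2]>118)&(P[:,2]<155)&~iscol(h,n)&(abs(b)>5); print(n,np.round(np.stack([a[k],b[k],P[k,2]],1)[::max(1,k.sum()//14)]).tolist())
E
python3 -m jog '[{"tx":0,"ty":-60,"tz":0,"ax":0,"ay":0,"az":0.08,"jaw":-1},{"tx":0,"ty":-60,"tz":0,"ax":0,"ay":0,"az":0.08,"jaw":-1},{"tx":0,"ty":-60,"tz":0,"ax":0,"ay":0,"az":0,"jaw":-1},{"tx":0,"ty":-60,"tz":0,"ax":0,"ay":0,"az":0,"jaw":-1},{"tx":0,"ty":-60,"tz":0,"ax":0,"ay":0,"az":0,"jaw":-1}]'|grep eef
python3 -m jog '[{"tx":-5,"ty":-60,"tz":-20,"ax":0,"ay":0,"az":0,"jaw":-1},{"tx":0,"ty":0,"tz":0,"ax":0,"ay":0,"az":0,"jaw":-1},{"tx":0,"ty":0,"tz":0,"ax":0,"ay":0,"az":0,"jaw":-1}]'|grep -E "eef|force"
python3 - <<'E'
from look import *
c=lev(); P,h=cloud(c); Q=T(P)
for y in(-30,35,100):
    k=(abs(Q[:,1]-y)<5)&(Q[:,2]>59)&(Q[:,2]<66)&(Q[:,0]<-25)&(Q[:,0]>-95)&(h[:,0]>12)&(h[:,0]<30)&(h[:,1]>110); print(y,k.sum(),Q[k,0].min(),Q[k,0].max(),np.median(Q[k,0]))
print(find_in("nozzle_red_grip","top")[:2]) if 0 else None
hang("green","top");hang("red","top");hang("yellow","top")
E
```

```text
green [[-40.0, -10.0, 120.0], [-40.0, 6.0, 122.0], [-38.0, -11.0, 121.0], [-40.0, 10.0, 125.0], [-38.0, 7.0, 124.0], [-39.0, -12.0, 128.0], [-39.0, -14.0, 130.0], [-37.0, -16.0, 129.0], [-40.0, 9.0, 133.0], [-39.0, -10.0, 134.0], [-37.0, -14.0, 134.0], [-39.0, -5.0, 136.0], [-38.0, -10.0, 138.0], [-37.0, 8.0, 136.0], [-37.0, -6.0, 140.0]]
red [[-38.0, -8.0, 118.0], [-38.0, 9.0, 120.0], [-35.0, 6.0, 118.0], [-36.0, -9.0, 121.0], [-36.0, -13.0, 124.0], [-36.0, -13.0, 126.0], [-36.0, -13.0, 128.0], [-36.0, -13.0, 131.0], [-35.0, 13.0, 130.0], [-36.0, 8.0, 133.0], [-36.0, -9.0, 135.0], [-35.0, 11.0, 134.0], [-35.0, -5.0, 136.0], [-35.0, -9.0, 137.0], [-35.0, 8.0, 137.0], [-33.0, 7.0, 137.0]]
yellow [[-36.0, -10.0, 119.0], [-36.0, -9.0, 121.0], [-35.0, 11.0, 120.0], [-34.0, 8.0, 120.0], [-36.0, -13.0, 126.0], [-35.0, 12.0, 125.0], [-36.0, 10.0, 128.0], [-35.0, 10.0, 129.0], [-36.0, -10.0, 133.0], [-35.0, -12.0, 133.0], [-36.0, 6.0, 136.0], [-34.0, -10.0, 135.0], [-36.0, 7.0, 137.0], [-35.0, -5.0, 137.0], [-34.0, -6.0, 138.0]]
eef_pos: [455.1, -136.1, 295.4]
eef_pos: [455.4, -193.1, 314.7]
force: [-0.5, 0.4, 0.3]
grip_force: 0.0
363 0.2988419234752655 [[ -71.4  -93.1]
 [ -71.3 -106.2]
 [ -13.7 -105.9]
 [ -13.8  -92.8]]
-30 158 -72.90031150780808 -25.027408383862028 -53.185564064603696
35 164 -73.05227591546827 -25.999083120856767 -54.6105940303155
100 160 -73.22261347998409 -25.7218190553632 -55.729059727104314
green 12 hx [-75. -59.] b [-1.6  0.3  2.5] z [109.1 117. ]
red 22 hx [-76. -38.] b [-3.1  0.3  3.9] z [110.5 120. ]
yellow 28 hx [-100.  -52.] b [-3.6 -0.1  5.9] z [105.7 118.2]
```

```bash
python3 -c "
from rig import finish_job; print(finish_job())"
```

```text
the job is handed in; nothing more can be done
None
```

The job is handed in (no verdict was returned): the air lever measures fully shut, the sleeves measure forward, and the yellow, green and red nozzles measure as hanging by their eyes on their own hooks, with no blue nozzle found. The gripper pressed down with about 60 N at the fingers for a moment during the green pick-up, which could count if it is read against the 40 N limit.

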